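# Press a steel plate onto its wooden pad and keep the glue joint under pressure

### The arm

A 6-joint arm with a two-finger parallel gripper is mounted at the origin on a cart in front of the work surface, level with it; the furniture and walls round the work are solid. World frame = base frame: x ahead of the robot, y to its left, z up, the work surface at z = 0. Lengths are in mm, angles in rad, forces in N, time in s.
With the tool pointing down it reaches from about 375 to 975 mm from the base axis. Payload 3.8 kg.
Tool frame: the origin (TCP) lies midway between the tips of the shut fingers; the grasp point (between the pads) lies 19 mm behind it (robot.pinch_z is the distance from the TCP to the grasp point, in mm); x points along the fingers, z is the direction in which the jaws open and shut, and the axes are right-handed (so a half turn about x gives the same grasp; the last joint's range is limited). The gripper opens to 88 mm and grips with 3 to 60 N. Pads are 18 mm wide; open, the fingers measure 123 mm over their backs; the gripper's body (75 mm by 187 mm) begins 45 mm behind the grasp point.
Start: joints at [-1.169, 0.264, 1.604, -0, 1.274, -0.037], TCP at [286.77, -611.049, 238.706] pointing down, gripper open.
Joint ranges: [-2.63, 2.63], [-0.94, 2.18], [0.31, 2.57], [-1.31, 4.45], [0, 2.66], [-2.55, 2.55]. Speed limits (rad/s): [2.57, 2.57, 3.14, 3.14, 3.14, 3.14].

### API

Orientations are given as [roll, pitch, yaw] about the fixed x, y, z axes, in that order (R = Rz(yaw) Ry(pitch) Rx(roll)).
In Python, from bench import robot, viewer, close_job gives the robot as it stands.
- The arm moves only by the tool step_arm, never from a script. Its argument "rows" is a list of rows, each an object with "offset": the shift along the tool's x, y, z as a fraction of full scale, a list of three; "turn": the turn, a rotation vector about the tool's x, y, z as a fraction of full scale, a list of three; "grip": the gripper command: -1 is shut, 1 is fully open, values between are in proportion. In form: [{"offset": [dx, dy, dz], "turn": [wx, wy, wz], "grip": grip}, ...]. A call has 1 to 12 rows; each row shifts and turns the commanded pose from where the row before left it, along the tool's axes as they then stand; what a row does not reach is not made up. Full scale, the value 1, is 20 mm for a shift and 0.12 rad for a turn. A row lasts 1/12 s, in which the tool goes at most 41.7 mm and 7.16 degrees, less where a joint would pass 70% of its speed; a pose out of reach is approached as far as the arm can. A call with a number of a shift or a turn outside -1 to 1 is refused whole. A call with a gripper value outside its range is refused whole. The fingers move at their own pace and stop on an object; the grip force is fixed at half the most. Time passes only in rows, so rows that do not move let the fingers close. It gives the time, the measured TCP pose, the force and the opening at its end, in the units of the state.
- robot.sense(): the state, without advancing time (a new reading comes with each control period).
- viewer.grab_frame(name): name is "scene" or "top" or "wrist"; returns a dict with "image" (384x512x3 uint8, red, green, blue), "vertical_fov" (degrees; the focal length in pixels is half the picture's height over the tangent of half this angle, whatever the lens; pixels are square), "cx", "cy" (the principal point, pixels), "R" (3x3) and "t" (3): a world point X has camera coordinates R X + t. Camera axes: x right, y down, z forward; pixel columns grow to the right and rows downward; lengths in mm; the calibration is good to about 2 mm. A picture is of the moment at which its call begins. There is no depth.
- close_job(): hands the job in, once; it reports no verdict.
The state is a dict: "time": time; "joints": joint angles; "joint_vel": joint speeds; "effort": joint torques, N m; "position": TCP position; "ee_rot": TCP orientation; "force": force on the tool from outside, world axes, zero at the start; "wrist_torque": the same for the moment, N m; "width": finger opening in mm.
Only numpy, scipy, OpenCV 4.12 (cv2) and the standard library are available. Lean on these libraries where they do the work, as an engineer would, in place of code of your own. Each camera call takes 0.05 s, during which the arm holds its last target.

### The job

Glue up a clamp pad in the small lever press: lay the loose steel plate flat on the wooden block in the sliding nest, down between the two cheeks with its ends even with the cheeks' ends and let go of it, then push the slide by its knob fully home under the ram. Then press the sprung lever down until the ram's spring foot is squeezed on the plate to about half of its 12 mm travel (6 mm), never squeezing the spring solid, and keep it there: the program finishes while the robot is still holding the lever down. Leave the other things on the bench where they are.

Things in the scene. Friction and masses are not known exactly. Their poses are not given: they have to be found in the camera images.
- steel_plate: The loose part: a flat steel plate, 36 (its x) x 40 (its y) x 9 mm thick, under 0.1 kg, with a round brass-coloured spot in the middle, lying on the bench in front of the slide, nearer the robot. Origin: centre of its underside, z up. A half turn makes no difference, a quarter turn does: its 36 mm width goes between the cheeks.
- press: Grey bench lever press, fixed to the bench: foot 200 x 150 mm, column at the back, head 124 x 68 mm (top at z = 218 mm). Origin: on the bench under the ram axis; x points back to the column (away from the robot), y left along the slide, z up. A bed 76 mm wide runs from y = -70 to +260 mm and carries the slide. The lever is on the right (-y) side of the head and comes forward (-x).
- seat (a point): Where the plate's underside centre goes: centre of the top of the wooden block (36 x 92 mm, long along y) in the sliding nest, 52 mm above the bench; moves with the slide, axes as the press. Steel cheeks 40 mm long (y) stand at x = -19.5 and +19.5 mm, straight to 4 mm above the block, flared to 9 mm. Beyond the plate's y ends the block is bare for 26 mm each side, so hold the plate by its y ends.
- slide_knob (a point): On the axis of the black upright knob, 25 mm in diameter, at the outer (+y) end of the slide's push rod, 130 mm from the seat. The point is 63 mm above the bench, the knob's top 73 mm, its widest part 47 to 66 mm. Moves with the slide; push it toward -y of the press.
- press_slide (a joint): Travel of the slide (m): about 0 to 0.03 at the start (out, at the loading place left of the press), 0.150 home against its stop, where the seat is exactly under the ram. Moves along -y of the press, stays where it is left, about 2 N of friction.
- press_lever (a joint): Lever angle (rad): 0 at rest (pivot-to-grip line 0.61 above level), grows as it is pressed down, stop at 0.75; a spring lifts it when let go. The ram goes down 36 mm per rad. Slide home and plate in place: the foot meets the plate at about 0.39, is squeezed 6 mm at about 0.56 (grip 113 mm lower than at rest) and solid at about 0.72. Holding at 0.56 takes 8 to 10 N straight down on the grip.
- lever_pivot (a point): Centre of the lever's pivot, at x = 48, y = -76, z = 175 mm in the press's frame. The lever turns about the press's y axis through this point.
- lever_grip (a point): Centre of the black cross grip at the lever's end, 220 mm from the pivot: a bar along the press's y, 121 mm long and 22 to 24 mm in diameter, 301 mm above the bench at rest. Press on it from above; it swings in the press's x-z plane.
- press_foot (a joint): Squeeze of the ram's spring foot (m): 0 free, 0.012 solid; grows as the foot is pushed up into the ram. Wanted: 0.006. Takes 3.5 N at first and 3.5 N more per mm. Two dark lines on the foot's 14 mm stem mark 4.5 and 7.5 mm: at the right squeeze the ram's lower edge is between them.
- foot_face (a point): Centre of the underside of the foot (a 28 mm round steel pad), on the ram axis; 75 mm above the bench at rest, 14 mm above the top of a seated plate (61 mm).
- tape_roll: Bystander: roll of masking tape lying flat, 112 mm across, 48 mm high, at the left. Origin: centre of its underside.
- spare_block: Bystander: dark wood block 30 x 76 x 18 mm, left of the press. Origin: centre of its underside.
- marker: Bystander: marker pen 130 mm long, left of the press. Origin: centre of its underside.

How it is judged (in metres and radians):
On the way, in this order (a step that is already met when the one before it is completed fails the run):
1. the plate lies flat on the block between the cheeks, let go (x of steel_plate in the frame of seat between -0.003 and 0.003 m and y of steel_plate in the frame of seat between -0.007 and 0.007 m and z of steel_plate in the frame of seat between -0.002 and 0.002 m and angle between steel_plate's own z axis and vertical below 0.06 rad and contact force between the fingers and steel_plate below 0.3 N), for 0.2 s.
2. the slide is home under the ram with the plate still in place (value of joint press_slide above 0.147 m and x of steel_plate in the frame of seat between -0.003 and 0.003 m and y of steel_plate in the frame of seat between -0.007 and 0.007 m and z of steel_plate in the frame of seat below 0.002 m), for 0.1 s.
At the end, for the whole second after the job is handed in: The robot is still pressing the lever (over 2 N) and the lever is still; the foot is squeezed between 4.5 and 7.5 mm and bears on the steel plate; the slide is home (within 3 mm of its stop); the plate lies flat on the block between the cheeks, within 3 mm across and 7 mm along of the seat (all of step 2 and value of joint press_foot between 0.0045 and 0.0075 m and contact force between press_foot and steel_plate above 10 N and contact force between any of the fingers, the arm and press_lever above 2 N and velocity of joint press_lever between -0.05 and 0.05 rad/s and z of steel_plate in the frame of seat above -0.002 m and angle between steel_plate's own z axis and vertical below 0.06 rad); the arm keeps its last pose, push and grip.
It fails at once if the foot's spring is squeezed solid (value of joint press_foot above 0.0112 m).
It fails at once if the tape roll, the spare block or the marker is pushed away (distance of any of tape_roll, spare_block, marker from where it was at the start of the episode above 0.03 m).
It also fails if it takes over 58 s, if anything falls off the work surface, if the arm or the gripper's body presses on something with over 40 N, if the wrist force passes 120 N, or if a joint passes its speed limit or range.

## Working session

There is one attempt and no reset: what is moved stays moved. The work goes in short steps, Python scripts to look and compute and a tool call to move; the robot and the scene stay as the last step left them, time stands still between calls to the robot, and variables do not carry over. Pictures are saved under pics/ and viewed, and the job is handed in when it is done.

Besides the shell and the picture viewer there is one more tool, called after "Call:" by a JSON object that holds its "method" and its "body". step_arm: Moves the arm, as the interface text tells. Shift numbers are shares of 20 mm and turn numbers shares of 0.12 rad, none past 1 either way. Its arguments: {"type":"object","properties":{"rows":{"type":"array","items":{"type":"object","properties":{"offset":{"type":"array","items":{"type":"number","minimum":-1,"maximum":1}},"turn":{"type":"array","items":{"type":"number","minimum":-1,"maximum":1}},"grip":{"type":"number"}}}}},"required":["rows"]}

```bash
ls; mkdir -p pics; python3 - <<'E'
from bench import robot, viewer
import cv2
print(robot.sense())
for n in ["scene","top","wrist"]:
    f=viewer.grab_frame(n); cv2.imwrite(f"pics/a_{n}.png",cv2.cvtColor(f["image"],cv2.COLOR_RGB2BGR))
    print(n,f["vertical_fov"],f["cx"],f["cy"],f["R"],f["t"])
E
```

```text
pics
{'time': 0.0, 'joints': array([-1.16886426e+00,  2.64758636e-01,  1.60538593e+00, -8.22924246e-06,
        1.27368673e+00, -3.68897893e-02]), 'joint_vel': array([-1.64241820e-03, -1.40205118e-03, -9.15983385e-06,  2.53979877e-03,
       -2.37136413e-04,  6.72843880e-04]), 'effort': array([ 2.57901862e-03, -5.02098584e+01, -3.56874776e+01,  7.27069052e-02,
        2.93287332e-02, -2.01482658e-04]), 'position': array([ 286.51126397, -610.38522653,  237.37786181]), 'ee_rot': array([3.10821536, 1.56855766, 1.9762433 ]), 'force': array([ 0.15253313, -0.1576821 , -0.42813272]), 'wrist_torque': array([-0.02696084,  0.05525461, -0.00668464]), 'width': 88.45993774981515}
scene 49.17351374888871 262.54262494709286 194.16367213371973 [[-0.86436146 -0.50282294  0.00695381]
 [-0.27902492  0.46805275 -0.83849372]
 [ 0.41835913 -0.72670194 -0.54486689]] [ 547.71684411  265.57912472 1175.00735986]
top 55.05216959686117 251.39101668942106 193.6858332810965 [[-0.00123849 -0.99999283 -0.00357946]
 [-0.99429859  0.00161309 -0.1066195 ]
 [ 0.10662451  0.00342701 -0.99429345]] [  96.21017535  598.68894424 1088.56087553]
wrist 58.175532292062755 257.71144340941845 188.34968700994722 [[ 0.42541537 -0.90499769 -0.00097276]
 [-0.86963026 -0.40908717  0.27638903]
 [-0.25052938 -0.1167342  -0.96104535]] [-675.6173472   -38.53174723  389.35665761]
```

View pics/a_scene.png

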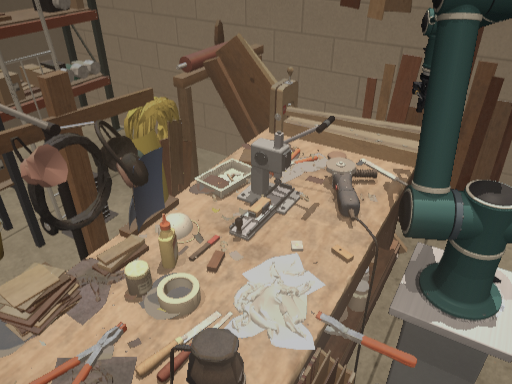

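View pics/a_top.png

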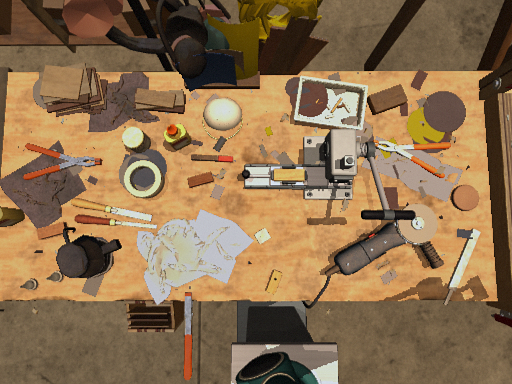

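View pics/a_wrist.png

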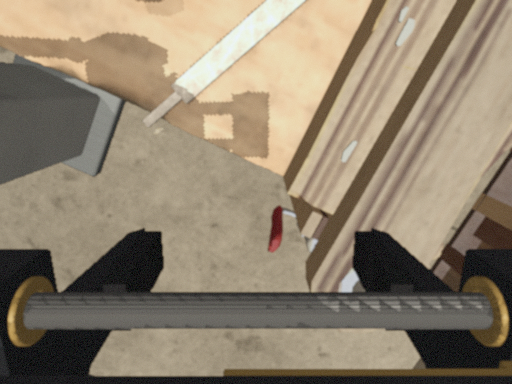

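```bash
python3 - <<'E'
import cv2
a=cv2.imread("pics/a_top.png")
cv2.imwrite("pics/b1.png",cv2.resize(a[145:305,225:385],None,fx=3.7,fy=3.7,interpolation=cv2.INTER_CUBIC))
a=cv2.imread("pics/a_scene.png")
cv2.imwrite("pics/b2.png",cv2.resize(a[105:265,205:365],None,fx=3.7,fy=3.7,interpolation=cv2.INTER_CUBIC))
E
```

```text
(no output)
```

View pics/b1.png

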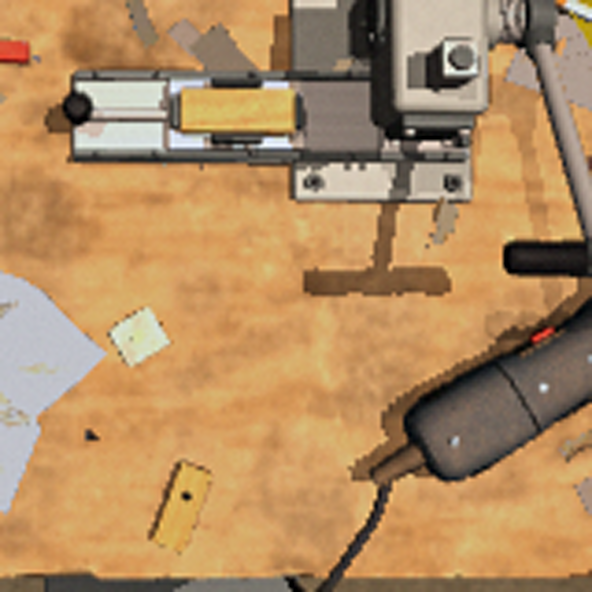

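View pics/b2.png

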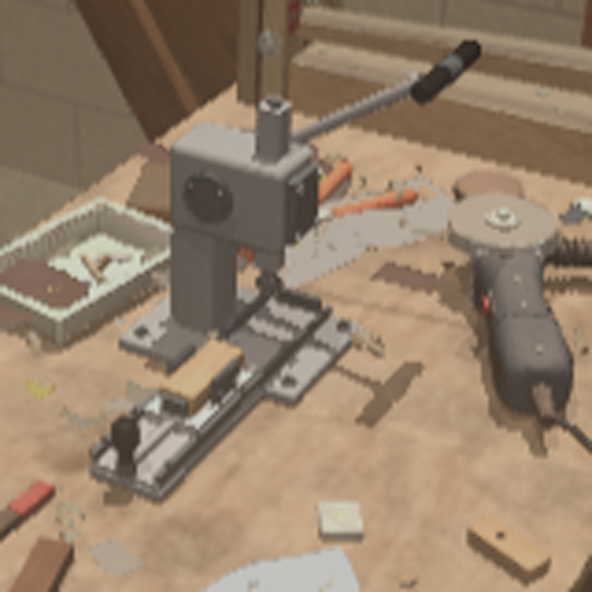

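```bash
cat > h.py <<'E'
import numpy as np, cv2
from bench import robot, viewer
from scipy.spatial.transform import Rotation as Ro
def grab(n,save=None):
    f=viewer.grab_frame(n)
    f["bgr"]=cv2.cvtColor(f["image"],cv2.COLOR_RGB2BGR)
    if save: cv2.imwrite("pics/"+save,f["bgr"])
    f["f"]=192/np.tan(np.radians(f["vertical_fov"])/2); return f
def ray(f,u,v):
    R,t=np.array(f["R"]),np.array(f["t"])
    d=R.T@np.array([(u-f["cx"])/f["f"],(v-f["cy"])/f["f"],1]); c=-R.T@t
    return c,d
def plane(f,u,v,z):
    c,d=ray(f,u,v); return c+d*(z-c[2])/d[2]
def proj(f,X):
    p=np.array(f["R"])@np.array(X,float)+np.array(f["t"]); return p[:2]/p[2]*f["f"]+[f["cx"],f["cy"]]
def tri(rs):
    A=np.zeros((3,3));b=np.zeros(3)
    for c,d in rs:
        d=d/np.linalg.norm(d);P=np.eye(3)-np.outer(d,d);A+=P;b+=P@c
    return np.linalg.solve(A,b)
def crop(f,u0,v0,u1,v1,s,name):
    cv2.imwrite("pics/"+name,cv2.resize(f["bgr"][v0:v1,u0:u1],None,fx=s,fy=s,interpolation=cv2.INTER_CUBIC))
def state():
    s=robot.sense(); R=Ro.from_euler("xyz",s["ee_rot"]).as_matrix()
    return s,R
def delta(p=None,Rt=None):
    "offset (fractions, tool axes) and turn rotvec (fractions) to reach TCP p, R"
    s,R=state(); o=(R.T@(np.array(p)-s["position"]))/20 if p is not None else None
    w=Ro.from_matrix(R.T@Rt).as_rotvec()/0.12 if Rt is not None else None
    return o,w
def down(ang):
    "tool down, z (jaw) axis at world angle ang"
    x=np.array([0,0,-1.]);z=np.array([np.cos(ang),np.sin(ang),0]);return np.c_[x,np.cross(z,x),z]
E
python3 - <<'E'
from h import *
f=grab("top")
for n,u,v,z in [("plate",139,336,9),("pA",108,335,9),("pB",150,306,9),("pC",171,347,9),("pD",134,367,9),("knob",77,106,73),("b1",181,90,52),("b2",295,86,52),("b3",299,128,52),("b4",181,132,52),("bedL",70,75,30),("bedR",72,160,30),("gripL",505,257,301)]:
    U=225+(u+.5)/3.7-.5;V=145+(v+.5)/3.7-.5
    print(n,plane(f,U,V,z).round(1))
s,R=state();print(R.round(3)); 
w=grab("wrist"); 
c,d=ray(w,w["cx"],w["cy"]); print(c, R.T@(c-s["position"]), R.T@d)
E
```

```text
plate [472.4  62.4   9. ]
pA [473.3  88.1   9. ]
pB [497.2  53.2   9. ]
pC [463.3  36.    9. ]
pD [446.9  66.7   9. ]
knob [655.  112.7  73. ]
b1 [671.4  28.5  52. ]
b2 [674.5 -64.2  52. ]
b3 [640.  -66.9  52. ]
b4 [636.9  28.8  52. ]
bedL [688.1 119.3  30. ]
bedR [616.9 117.6  30. ]
gripL [ 522.5 -157.   301. ]
[[-0.001  0.905  0.425]
 [ 0.001  0.425 -0.905]
 [-1.     0.    -0.001]]
[ 351.49807791 -581.84417587  384.52362294] [-146.67113676   71.00924679    1.28691314] [ 0.96102015 -0.27647585  0.00117427]
```

```bash
python3 - <<'E'
from h import *
f=grab("top")
for n,u,v,z in [("headTopL",393,5,218),("headTopLf",393,108,218),("headR",487,108,218),("headbotL",372,120,130),("footL",291,200,10),("footR",470,201,10),("grR",610,257,301)]:
    U=225+(u+.5)/3.7-.5;V=145+(v+.5)/3.7-.5
    print(n,plane(f,U,V,z).round(1))
crop(f,320,120,440,230,5,"c1.png")
s=grab("scene"); crop(s,225,110,355,250,5,"c2.png")
E
```

```text
headTopL [ 701.8 -109.5  218. ]
headTopLf [ 629.5 -107.8  218. ]
headR [ 629.3 -172.4  218. ]
headbotL [ 634.6 -110.6  130. ]
footL [585.4 -65.2  10. ]
footR [ 584.3 -214.9   10. ]
grR [ 522.5 -222.   301. ]
```

View pics/c1.png

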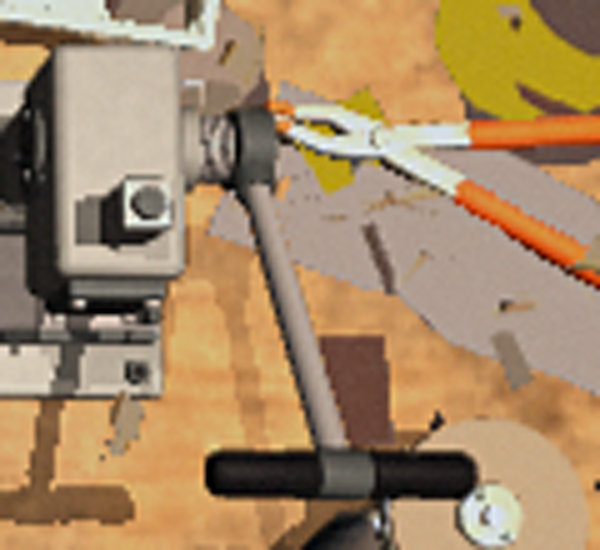

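View pics/c2.png

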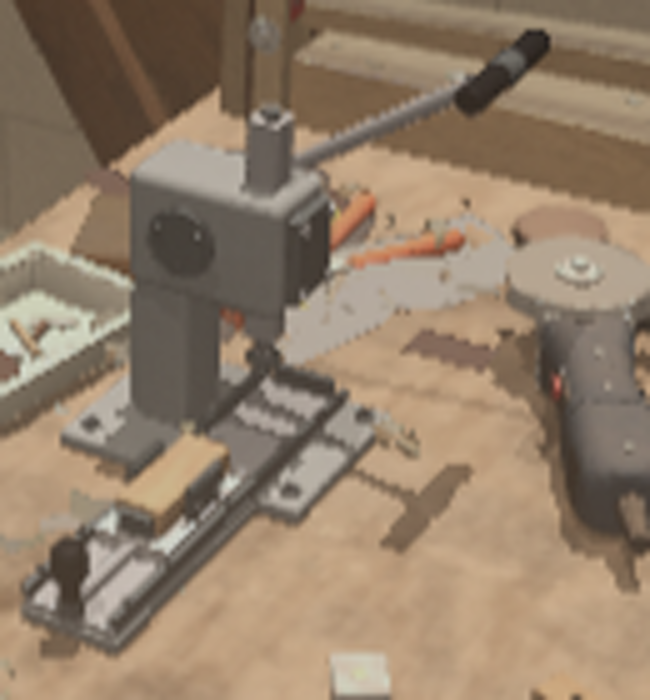

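Call:
{"method": "step_arm", "body": {"rows": [{"offset":[0,0,0],"turn":[-0.94,0,0],"grip":-1},{"offset":[0,0,0],"turn":[-0.94,0,0],"grip":-1},{"offset":[0,0,0],"turn":[-0.94,0,0],"grip":-1},{"offset":[0,0,0],"turn":[-0.94,0,0],"grip":-1},{"offset":[0,0,0],"turn":[-0.94,0,0],"grip":-1},{"offset":[0,0,0],"turn":[-0.94,0,0],"grip":-1},{"offset":[0,0,0],"turn":[-0.94,0,0],"grip":-1},{"offset":[0,0,0],"turn":[-0.94,0,0],"grip":-1},{"offset":[0,0,0],"turn":[-0.94,0,0],"grip":-1},{"offset":[0,0,0],"turn":[-0.94,0,0],"grip":-1}]}}

```text
time: 1.18
position: [286.8, -611.0, 238.7]
ee_rot: [1.752, 1.571, 1.753]
force: [-0.3, 0.2, 0.1]
width: 23.7
```

Call:
{"method": "step_arm", "body": {"rows": [{"offset":[0,1,0.15],"turn":[0,0,0],"grip":-1},{"offset":[0,1,0.15],"turn":[0,0,0],"grip":-1},{"offset":[0,1,0.15],"turn":[0,0,0],"grip":-1},{"offset":[0,1,0.15],"turn":[0,0,0],"grip":-1},{"offset":[0,1,0.15],"turn":[0,0,0],"grip":-1},{"offset":[0,1,0.15],"turn":[0,0,0],"grip":-1},{"offset":[0,1,0.15],"turn":[0,0,0],"grip":-1},{"offset":[0,1,0.15],"turn":[0,0,0],"grip":-1},{"offset":[0,1,0.15],"turn":[0,0,0],"grip":-1},{"offset":[0,1,0.15],"turn":[0,0,0],"grip":-1},{"offset":[0,1,0.15],"turn":[0,0,0],"grip":-1},{"offset":[0,1,0.15],"turn":[0,0,0],"grip":-1}]}}

```text
time: 2.18
position: [323.8, -370.2, 238.8]
ee_rot: [-0.806, 1.57, -0.81]
force: [0.8, 0.3, 1.0]
width: 0.6
```

Call:
{"method": "step_arm", "body": {"rows": [{"offset":[0,1,0.15],"turn":[0,0,0],"grip":-1},{"offset":[0,1,0.15],"turn":[0,0,0],"grip":-1},{"offset":[0,1,0.15],"turn":[0,0,0],"grip":-1},{"offset":[0,1,0.15],"turn":[0,0,0],"grip":-1},{"offset":[0,1,0.15],"turn":[0,0,0],"grip":-1},{"offset":[0,1,0.15],"turn":[0,0,0],"grip":-1},{"offset":[0,1,0.5],"turn":[0,0,0],"grip":-1},{"offset":[0,1,0.5],"turn":[0,0,0],"grip":-1},{"offset":[0,1,0.5],"turn":[0,0,0],"grip":-1},{"offset":[0,1,0.5],"turn":[0,0,0],"grip":-1},{"offset":[0,1,0.5],"turn":[0,0,0],"grip":-1},{"offset":[0,1,0.5],"turn":[0,0,0],"grip":-1}]}}

```text
time: 3.18
position: [403.0, -130.5, 239.0]
ee_rot: [-0.38, 1.57, -0.384]
force: [0.1, -0.1, 0.1]
width: 0.7
```

Call:
{"method": "step_arm", "body": {"rows": [{"offset":[0,1,0.5],"turn":[0,0,0],"grip":-1},{"offset":[0,1,0.5],"turn":[0,0,0],"grip":-1},{"offset":[0,1,0.5],"turn":[0,0,0],"grip":-1},{"offset":[0,1,0.5],"turn":[0,0,0],"grip":-1},{"offset":[0,1,0.5],"turn":[0,0,0],"grip":-1},{"offset":[0,1,0.5],"turn":[0,0,0],"grip":-1},{"offset":[0,0,0],"turn":[0,0,0],"grip":-1}]}}

```text
time: 3.77
position: [464.5, -9.1, 239.0]
ee_rot: [0.867, 1.569, 0.865]
force: [-1.0, -0.3, 0.1]
width: 0.6
```

```bash
python3 - <<'E'
from h import *
s,R=state();print(s["time"],s["position"].round(1),s["joints"].round(2))
grab("wrist","d_w.png")
E
```

```text
3.7667 [464.5  -9.1 239. ] [-0.07 -0.14  2.03  0.    1.25 -0.07]
```

View pics/d_w.png

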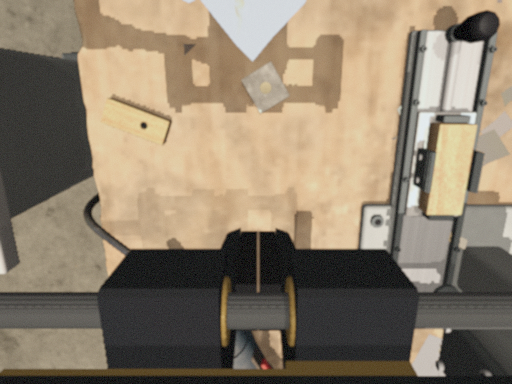

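```bash
python3 - <<'E'
from h import *
f=grab("wrist")
f["bgr"]
crop(f,232,52,312,122,7,"e1.png"); crop(f,390,0,510,220,2.7,"e2.png")
print(plane(f,478,27,68).round(1), plane(f,265,87,9).round(1))
E
```

```text
[650.2 109.4  68. ] [472.   61.1   9. ]
```

View pics/e1.png

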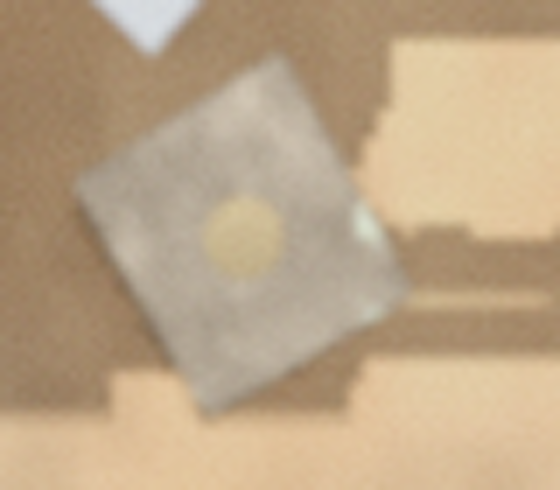

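View pics/e2.png

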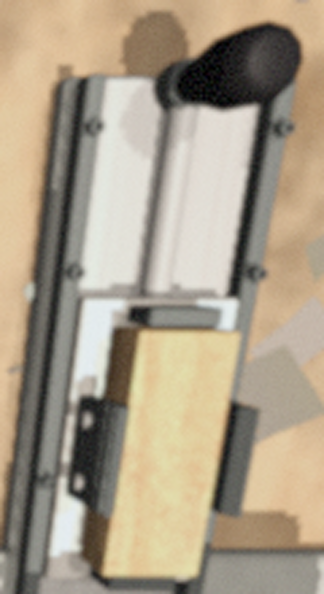

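```bash
cat > m1.py <<'E'
from h import *
f=grab("wrist")
pc=[(77,185),(278,55),(410,290),(205,412)]
P=[plane(f,232+(u+.5)/7-.5,52+(v+.5)/7-.5,9)[:2] for u,v in pc]
print(np.round(P,1)); 
for i in range(4):
    d=P[(i+1)%4]-P[i]; print("edge",np.linalg.norm(d).round(1),np.degrees(np.arctan2(d[1],d[0])).round(1))
print("ctr",np.mean(P,0).round(1),"spot",plane(f,232+243.5/7-.5,52+238.5/7-.5,9)[:2].round(1))
bc=[(133,331),(240,333),(213,577),(104,575)]
P=[plane(f,390+(u+.5)/2.7-.5,(v+.5)/2.7-.5,52)[:2] for u,v in bc]
print(np.round(P,1),np.mean(P,0).round(1))
for i in range(4):
    d=P[(i+1)%4]-P[i]; print("edge",np.linalg.norm(d).round(1),np.degrees(np.arctan2(d[1],d[0])).round(1))
print("knobtop",plane(f,390+276/2.7,60/2.7,73).round(1))
E
python3 m1.py
```

```text
[[448.1  69.1]
 [477.7  87.2]
 [497.9  54. ]
 [467.1  36.2]]
edge 34.7 31.4
edge 38.8 -58.7
edge 35.6 -149.9
edge 38.1 120.0
ctr [472.7  61.6] spot [472.7  61.5]
[[636.4  27.5]
 [674.3  26.7]
 [680.2 -64.9]
 [638.6 -64. ]] [657.4 -18.7]
edge 37.9 -1.1
edge 91.8 -86.3
edge 41.6 178.8
edge 91.5 91.4
knobtop [657.8 111.   73. ]
```

Call:
{"method": "step_arm", "body": {"rows": [{"offset":[0.4,0.45,0.96],"turn":[0,0,0],"grip":-1},{"offset":[0.4,0.45,0.96],"turn":[0,0,0],"grip":-1},{"offset":[0.4,0.45,0.96],"turn":[0,0,0],"grip":-1},{"offset":[0.4,0.45,0.96],"turn":[0,0,0],"grip":-1},{"offset":[0.4,0.45,0.96],"turn":[0,0,0],"grip":-1},{"offset":[0.4,0.45,0.96],"turn":[0,0,0],"grip":-1},{"offset":[0.4,0.45,0.96],"turn":[0,0,0],"grip":-1},{"offset":[0.4,0.45,0.96],"turn":[0,0,0],"grip":-1},{"offset":[0.4,0.45,0.96],"turn":[0,0,0],"grip":-1},{"offset":[0.4,0.45,0.96],"turn":[0,0,0],"grip":-1},{"offset":[0,0,0],"turn":[0,0,0],"grip":-1}]}}

```text
time: 4.83
position: [657.1, 77.0, 156.7]
ee_rot: [3.102, 1.57, 3.097]
force: [0.3, 0.5, -1.3]
width: 0.6
```

```bash
python3 - <<'E'
from h import *
s,R=state();print(s["time"],s["position"].round(1),s["joints"].round(2))
grab("wrist","f_w.png")
E
```

```text
4.8333 [657.1  77.  156.7] [0.08 0.3  1.72 0.   1.13 0.08]
```

View pics/f_w.png

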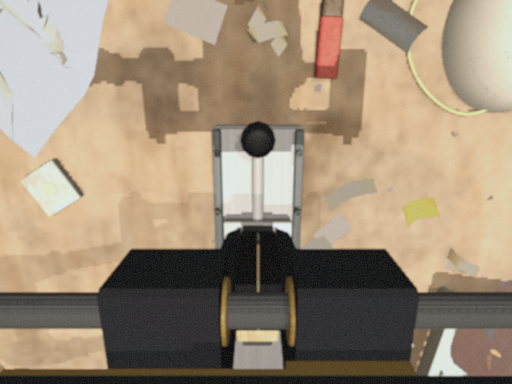

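Call:
{"method": "step_arm", "body": {"rows": [{"offset":[1,0,0],"turn":[0,0,0],"grip":-1},{"offset":[1,0,0],"turn":[0,0,0],"grip":-1},{"offset":[1,0,0],"turn":[0,0,0],"grip":-1},{"offset":[1,0,0],"turn":[0,0,0],"grip":-1},{"offset":[0.6,0,0],"turn":[0,0,0],"grip":-1},{"offset":[0.5,0,0],"turn":[0,0,0],"grip":-1},{"offset":[0,0.5,0],"turn":[0,0,0],"grip":-1},{"offset":[0,0.2,0],"turn":[0,0,0],"grip":-1},{"offset":[0,0,0],"turn":[0,0,0],"grip":-1}]}}

```text
time: 5.63
position: [656.5, 92.6, 58.2]
ee_rot: [0.257, 1.569, 0.254]
force: [-0.1, -1.5, -0.3]
width: 0.6
```

Call:
{"method": "step_arm", "body": {"rows": [{"offset":[0,0.25,0],"turn":[0,0,0],"grip":-1},{"offset":[0,0.25,0],"turn":[0,0,0],"grip":-1},{"offset":[0,0.25,0],"turn":[0,0,0],"grip":-1},{"offset":[0,0.25,0],"turn":[0,0,0],"grip":-1}]}}

```text
time: 5.97
position: [656.6, 111.9, 57.9]
ee_rot: [-0.031, 1.569, -0.035]
force: [0.8, -2.2, 2.1]
width: 0.4
```

```bash
python3 - <<'E'
from h import *
s,R=state();print(s["time"],s["position"].round(1),s["force"])
f=grab("wrist","g_w.png")
t=grab("top");crop(t,225,145,385,245,4.5,"g_t.png")
E
```

```text
5.9667 [656.6 111.9  57.9] [ 0.84838308 -2.18249015  2.14270645]
```

View pics/g_w.png

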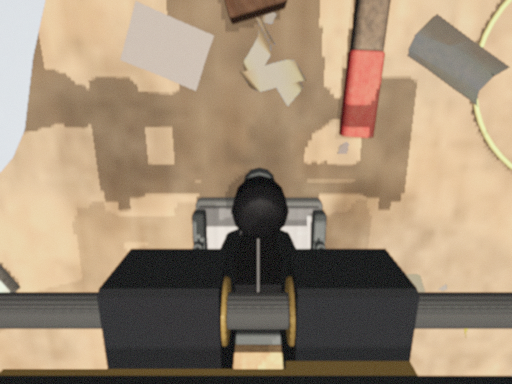

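Call:
{"method": "step_arm", "body": {"rows": [{"offset":[0,0.15,0],"turn":[0,0,0],"grip":-1},{"offset":[0,0,0],"turn":[0,0,0],"grip":-1}]}}

```text
time: 6.23
position: [655.6, 115.1, 56.6]
ee_rot: [1.89, 1.57, 1.886]
force: [-0.0, 0.1, 0.2]
width: 0.6
```

Call:
{"method": "step_arm", "body": {"rows": [{"offset":[0,0.12,0],"turn":[0,0,0],"grip":-1},{"offset":[0,0,0],"turn":[0,0,0],"grip":-1}]}}

```text
time: 6.4
position: [655.6, 117.1, 56.6]
ee_rot: [2.884, 1.571, 2.88]
force: [-0.1, -0.7, 0.8]
width: 0.6
```

Call:
{"method": "step_arm", "body": {"rows": [{"offset":[0,-0.4,0],"turn":[0,0,0],"grip":-1},{"offset":[-1,0,0],"turn":[0,0,0],"grip":-1},{"offset":[-1,0,0],"turn":[0,0,0],"grip":-1},{"offset":[-1,-0.3,-1],"turn":[0,0,0],"grip":-1},{"offset":[0,-0.3,-1],"turn":[0,0,0],"grip":-1},{"offset":[0,-0.3,-1],"turn":[0,0,0],"grip":-1},{"offset":[0,-0.3,-1],"turn":[0,0,0],"grip":1},{"offset":[0,-0.3,-1],"turn":[0,0,0],"grip":1},{"offset":[0,-0.3,-1],"turn":[0,0,0],"grip":1},{"offset":[0,-0.3,-1],"turn":[0,0,0],"grip":1},{"offset":[0,-0.3,-1],"turn":[0,0,0],"grip":1},{"offset":[0,-0.2,-1],"turn":[0,0,0],"grip":1}]}}

```text
time: 7.4
position: [474.0, 56.9, 116.4]
ee_rot: [2.866, 1.57, 2.862]
force: [-0.0, -0.6, -0.3]
width: 38.6
```

Call:
{"method": "step_arm", "body": {"rows": [{"offset":[0,0,0],"turn":[0.96,0,0],"grip":1},{"offset":[0,0,0],"turn":[0.96,0,0],"grip":1},{"offset":[0,0,0],"turn":[0.96,0,0],"grip":1},{"offset":[0,0,0],"turn":[0.96,0,0],"grip":1},{"offset":[0,0,0],"turn":[0.96,0,0],"grip":1},{"offset":[0,0,0],"turn":[0.96,0,0],"grip":1},{"offset":[0,0,0],"turn":[0.96,0,0],"grip":1},{"offset":[0,0,0],"turn":[0.96,0,0],"grip":1},{"offset":[0,0,0],"turn":[0.96,0,0],"grip":1},{"offset":[0,0,0],"turn":[0,0,0],"grip":1}]}}

```text
time: 8.23
position: [475.1, 57.3, 116.5]
ee_rot: [-2.584, 1.57, 2.655]
force: [-0.5, -0.1, 0.6]
width: 88.2
```

```bash
python3 - <<'E'
from h import *
s,R=state();print(s["time"],s["position"].round(1),R.round(3).tolist())
f=grab("wrist","i_w.png")
print(delta([472.7,61.6,100],down(np.radians(-59.6))))
t=grab("top");crop(t,225,145,385,245,4.5,"i_t.png")
E
```

```text
8.2333 [475.1  57.3 116.5] [[-0.001, 0.864, 0.503], [0.0, 0.503, -0.864], [-1.0, -0.0, -0.001]]
(array([ 0.82800115,  0.00149536, -0.24589627]), array([ 0.01087829, -0.0030471 ,  0.00173258]))
```

View pics/i_w.png

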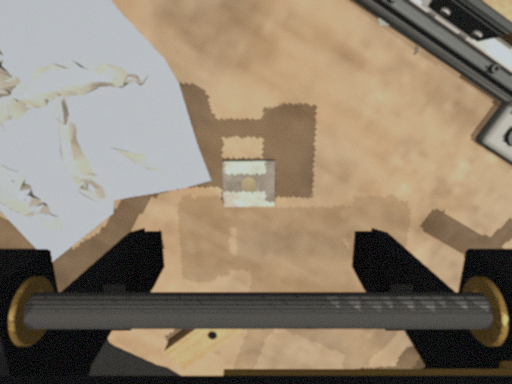

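View pics/i_t.png

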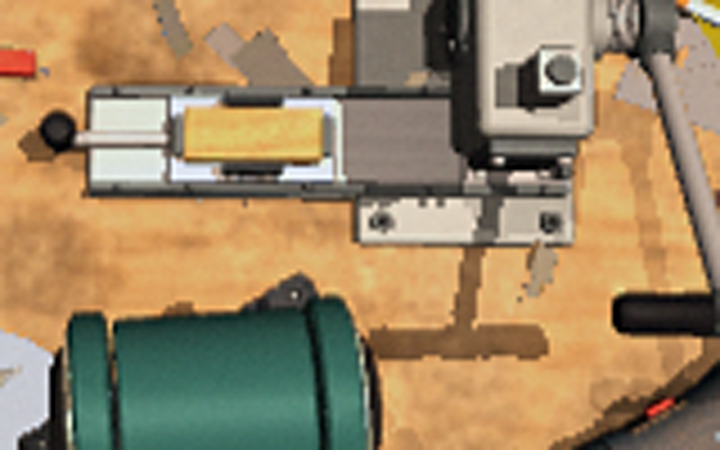

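```bash
python3 - <<'E'
from h import *
f=grab("wrist"); crop(f,215,150,285,215,8,"j.png")
g=f["bgr"][150:215,215:285].astype(int)
t=grab("top","j_t.png")
E
```

```text
(no output)
```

View pics/j.png

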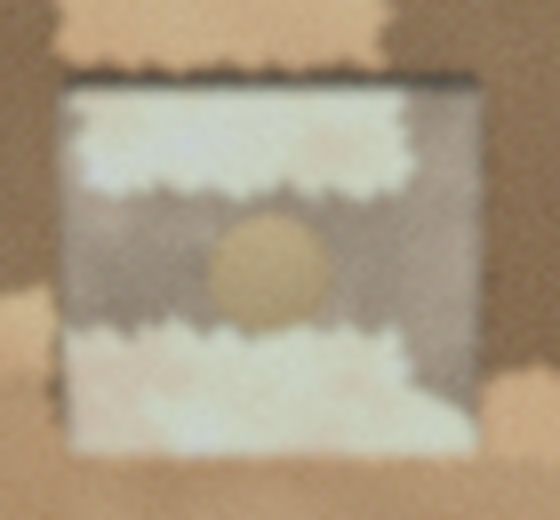

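```bash
python3 - <<'E'
from h import *
f=grab("wrist")
q=lambda u,v:plane(f,215+(u+.5)/8-.5,150+(v+.5)/8-.5,9)
P=[q(62,88),q(478,88),q(480,452),q(65,455)]
print(np.round(P,1)[:,:2],np.mean(P,0).round(1),q(270,271).round(1))
for i in range(4):
    d=P[(i+1)%4]-P[i]; print("edge",np.linalg.norm(d).round(1),np.degrees(np.arctan2(d[1],d[0])).round(1))
c=(np.mean(P,0)+q(270,271))/2
print(delta([c[0],c[1],3],down(np.radians(-59.5))))
# seat after moved, from top view
t=grab("top")
r=lambda u,v,z:plane(t,225+(u+.5)/4.5-.5,145+(v+.5)/4.5-.5,z)
B=[r(184,108,52),r(322,104,52),r(323,159,52),r(186,163,52)]
print(np.round(B,1),np.mean(B,0).round(1)); print("knob",r(58,130,73).round(1))
for a,b,z in [((90,90),(330,88),30),((90,190),(356,190),30),((358,243),(572,242),10)]:
    d=r(*b,z)-r(*a,z); print(np.degrees(np.arctan2(d[1],d[0])).round(2)+90)
E
```

```text
[[479.3  88.8]
 [499.1  55.2]
 [468.4  36.4]
 [447.6  71. ]] [473.6  62.8   9. ] [473.8  63.1   9. ]
edge 39.0 -59.5
edge 36.0 -148.4
edge 40.4 121.0
edge 36.3 29.4
(array([ 5.68263853,  0.06879431, -0.27614792]), array([-0.00480763, -0.0013849 ,  0.00070799]))
[[672.5  52.7  52. ]
 [675.1 -39.6  52. ]
 [637.9 -39.7  52. ]
 [635.4  51.6  52. ]] [655.2   6.3  52. ]
knob [654.4 136.1  73. ]
0.37000000000000455
-0.09999999999999432
0.18000000000000682
```

Call:
{"method": "step_arm", "body": {"rows": [{"offset":[1,0.07,-0.28],"turn":[0,0,0],"grip":1},{"offset":[1,0,0],"turn":[0,0,0],"grip":1},{"offset":[1,0,0],"turn":[0,0,0],"grip":1},{"offset":[1,0,0],"turn":[0,0,0],"grip":1},{"offset":[1,0,0],"turn":[0,0,0],"grip":1},{"offset":[0.4,0,0],"turn":[0,0,0],"grip":1},{"offset":[0.25,0,0],"turn":[0,0,0],"grip":1},{"offset":[0,0,0],"turn":[0,0,0],"grip":1}]}}

```text
time: 9.2
position: [473.2, 63.1, 3.0]
ee_rot: [-2.026, 1.569, -3.066]
force: [0.2, 0.1, -0.5]
width: 88.1
```

Call:
{"method": "step_arm", "body": {"rows": [{"offset":[0,0,0],"turn":[0,0,0],"grip":-1},{"offset":[0,0,0],"turn":[0,0,0],"grip":-1},{"offset":[0,0,0],"turn":[0,0,0],"grip":-1},{"offset":[0,0,0],"turn":[0,0,0],"grip":-1},{"offset":[0,0,0],"turn":[0,0,0],"grip":-1},{"offset":[0,0,0],"turn":[0,0,0],"grip":-1},{"offset":[0,0,0],"turn":[0,0,0],"grip":-1},{"offset":[0,0,0],"turn":[0,0,0],"grip":-1}]}}

```text
time: 9.87
position: [473.9, 63.2, 3.8]
ee_rot: [1.793, 1.571, 0.752]
force: [-0.5, -0.0, 0.8]
width: 39.3
```

Call:
{"method": "step_arm", "body": {"rows": [{"offset":[-1,0,0],"turn":[0,0,0],"grip":-1},{"offset":[-1,0,0],"turn":[0,0,0],"grip":-1},{"offset":[-1,0,0],"turn":[0,0,0],"grip":-1},{"offset":[-1,0,0],"turn":[0,0,0],"grip":-1},{"offset":[-1,0,0],"turn":[0,0,0],"grip":-1},{"offset":[-1,0,0],"turn":[0,0,0],"grip":-1},{"offset":[-1,0,0],"turn":[0,0,0],"grip":-1},{"offset":[0,0,0],"turn":[0,0,0],"grip":-1}]}}

```text
time: 10.53
position: [476.8, 63.4, 147.8]
ee_rot: [1.123, 1.563, 0.083]
force: [0.1, 1.1, 0.3]
width: 39.3
```

```bash
python3 - <<'E'
from h import *
s,R=state();print(s["time"],s["position"].round(1),s["width"])
f=grab("wrist","k_w.png")
print(delta([600,8,150],down(np.radians(-89.5))))
E
```

```text
10.5333 [476.8  63.4 147.8] 39.3245238176463
(array([-0.18525441,  3.9689603 ,  5.52863811]), array([ 4.34411344,  0.00818094, -0.04121343]))
```

View pics/k_w.png

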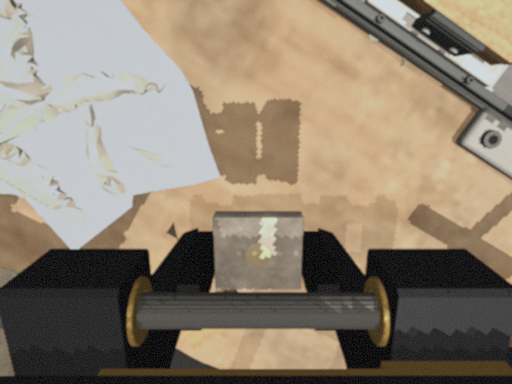

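Call:
{"method": "step_arm", "body": {"rows": [{"offset":[0,0,0],"turn":[0.87,0,0],"grip":-1},{"offset":[0,0,0],"turn":[0.87,0,0],"grip":-1},{"offset":[0,0,0],"turn":[0.87,0,0],"grip":-1},{"offset":[0,0,0],"turn":[0.87,0,0],"grip":-1},{"offset":[0,0,0],"turn":[0.87,0,0],"grip":-1},{"offset":[0,0.95,0.55],"turn":[0,0,0],"grip":-1},{"offset":[0,0.95,0.55],"turn":[0,0,0],"grip":-1},{"offset":[0,0.95,0.55],"turn":[0,0,0],"grip":-1},{"offset":[0,0.95,0.55],"turn":[0,0,0],"grip":-1},{"offset":[0,0.95,0.55],"turn":[0,0,0],"grip":-1},{"offset":[0,0,0],"turn":[0,0,0],"grip":-1},{"offset":[0,0,0],"turn":[0,0,0],"grip":-1}]}}

```text
time: 11.58
position: [568.5, 8.5, 141.4]
ee_rot: [-1.652, 1.567, 3.067]
force: [-0.5, 1.3, -1.0]
width: 39.5
```

```bash
python3 - <<'E'
from h import *
s,R=state();print(s["time"],s["position"].round(1),R.round(3).tolist())
f=grab("wrist","l_w.png")
E
```

```text
11.5833 [568.5   8.5 141.4] [[-0.004, 1.0, 0.007], [0.0, 0.007, -1.0], [-1.0, -0.004, -0.0]]
```

View pics/l_w.png

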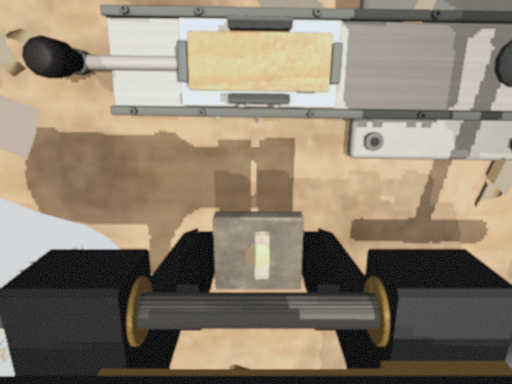

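```bash
python3 - <<'E'
from h import *
f=grab("wrist"); crop(f,170,5,350,120,4.4,"m1.png"); crop(f,195,200,320,300,5,"m2.png")
E
```

```text
(no output)
```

View pics/m1.png

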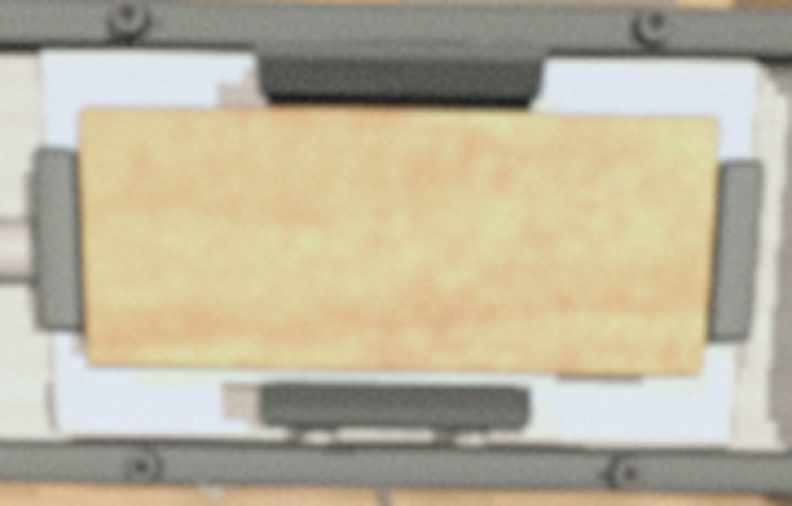

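View pics/m2.png

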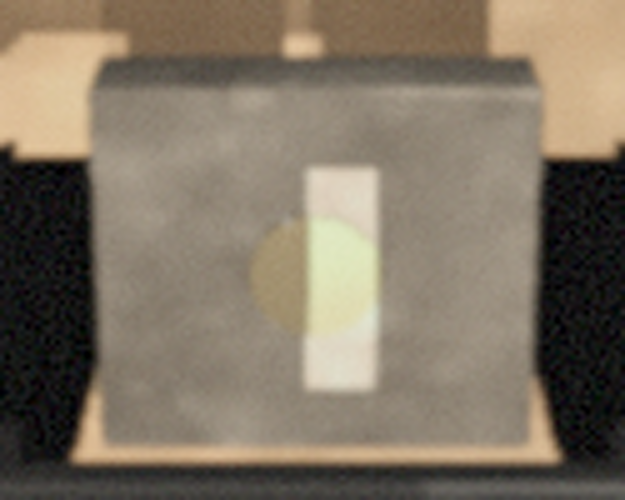

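```bash
python3 - <<'E'
from h import *
f=grab("wrist"); s,R=state(); print(s["position"])
q=lambda u,v,z:plane(f,170+(u+.5)/4.4-.5,5+(v+.5)/4.4-.5,z)
q2=lambda u,v,z:plane(f,195+(u+.5)/5-.5,200+(v+.5)/5-.5,z)
def show(n,P):
    P=np.array(P);print(n,P.round(1)[:,:2].tolist(),P.mean(0).round(1))
    for i in range(4):
        d=P[(i+1)%4]-P[i]; print("  edge",np.linalg.norm(d).round(1),np.degrees(np.arctan2(d[1],d[0])).round(2))
show("block",[q(80,107,52),q(718,117,52),q(703,374,52),q(88,364,52)])
print("cheek far base", q(270,103,56),q(530,106,56),"near top",q(262,385,61),q(530,385,61), q(256,58,61),q(547,62,61))
zt=s["position"][2]-3.5+9
show("plate",[q2(92,87,zt),q2(540,87,zt),q2(528,445,zt),q2(105,442,zt)])
print("spot",q2(314,276,zt))
print("knob", plane(f,50,55,65))
E
```

```text
[567.53118598   9.37509793 142.31659729]
block [[674.7, 52.6], [674.2, -38.6], [638.8, -38.8], [639.5, 53.1]] [656.8   7.1  52. ]
  edge 91.2 -90.33
  edge 35.4 -179.66
  edge 91.9 89.59
  edge 35.2 -0.81
cheek far base [674.86278689  25.18232439  56.        ] [674.79004384 -11.31313348  56.        ] near top [636.79056424  26.46668704  61.        ] [637.11915698 -12.16855101  61.        ] [679.71212696  26.656791    61.        ] [679.55698711 -13.01347767  61.        ]
plate [[585.5, 27.4], [585.8, -11.5], [550.5, -12.0], [550.5, 27.2]] [568.1   7.8 147.8]
  edge 38.9 -89.52
  edge 35.4 -179.23
  edge 39.2 90.01
  edge 35.1 0.38
spot [567.56886834   7.95363627 147.81659729]
knob [657.56564638 134.29497529  65.        ]
```

Call:
{"method": "step_arm", "body": {"rows": [{"offset":[0,0.88,0.01],"turn":[0.07,0,0],"grip":-1},{"offset":[0,0.88,0.01],"turn":[0,0,0],"grip":-1},{"offset":[0,0.88,0.01],"turn":[0,0,0],"grip":-1},{"offset":[0.5,0.9,0.01],"turn":[0,0,0],"grip":-1},{"offset":[0.8,0.9,0],"turn":[0,0,0],"grip":-1},{"offset":[0.9,0,0],"turn":[0,0,0],"grip":-1},{"offset":[0.8,0,0],"turn":[0,0,0],"grip":-1},{"offset":[0,0,0],"turn":[0,0,0],"grip":-1},{"offset":[0,0,0],"turn":[0,0,0],"grip":-1}]}}

```text
time: 12.48
position: [656.0, 8.9, 82.3]
ee_rot: [-1.626, 1.567, 3.086]
force: [0.3, -0.3, -0.8]
width: 39.2
```

```bash
python3 - <<'E'
from h import *
s,R=state();print(s["time"],s["position"].round(1),R.round(3).tolist(),s["force"])
f=grab("wrist","n_w.png")
t=grab("scene");crop(t,225,110,325,250,4,"n_s.png")
E
```

```text
12.4833 [656.    8.9  82.3] [[-0.004, 1.0, 0.0], [0.0, 0.0, -1.0], [-1.0, -0.004, -0.0]] [ 0.26207091 -0.2637925  -0.81725898]
```

View pics/n_w.png

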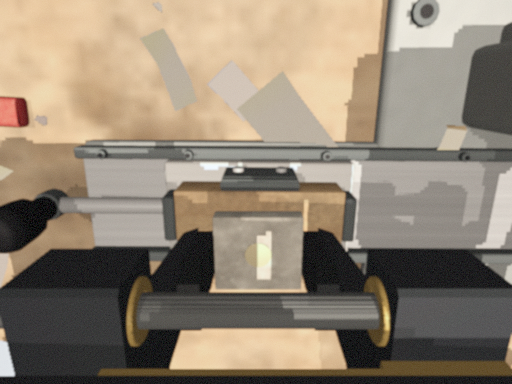

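View pics/n_s.png

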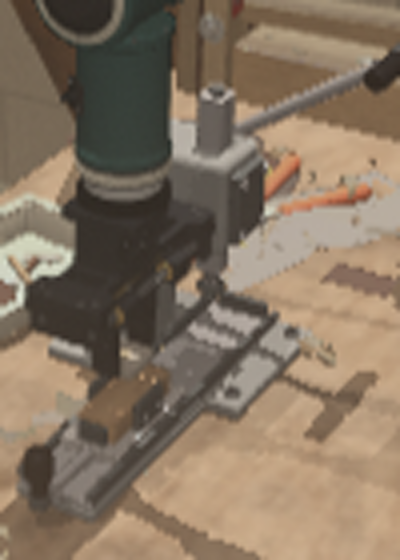

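```bash
python3 - <<'E'
from h import *
f=grab("wrist"); s,R=state(); print(s["position"])
crop(f,160,155,360,300,4,"o.png")
E
```

```text
[658.65788086   8.49291165  85.30264732]
```

View pics/o.png

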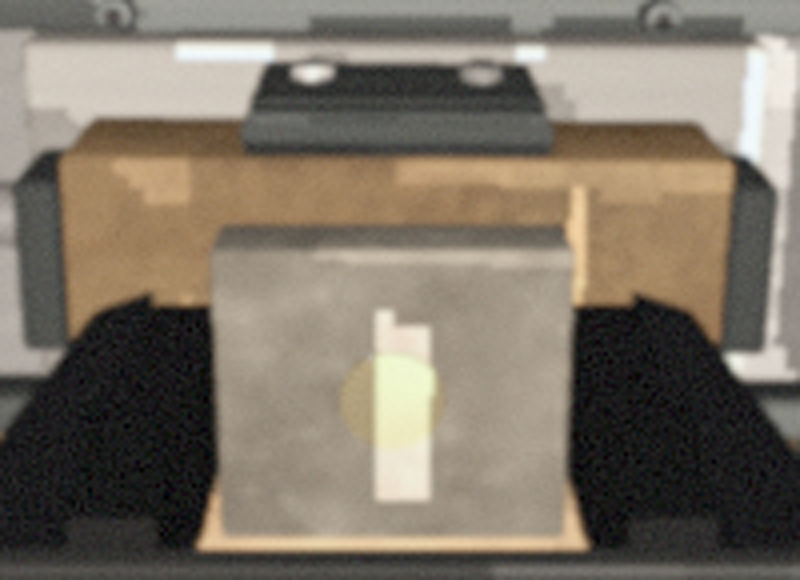

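```bash
python3 - <<'E'
from h import *
for k in range(3):
    f=grab("wrist"); s,R=state()
    q=lambda u,v,z:plane(f,160+(u+.5)/4-.5,155+(v+.5)/4-.5,z).round(1)
    z=82.3-3.5
    print(s["position"].round(1),-np.array(f["R"]).T@f["t"])
print("block far",q(63,157,52),q(735,163,52)," near plate",q(217,252,z+9),q(570,250,z+9),q(563,533,z+9),q(222,533,z+9))
print("plate bottom far",q(217,228,z),q(567,230,z), "spot",q(392,401,z+9))
print("cheek far",q(262,70,61),q(530,70,61),"inner top",q(245,115,61),q(552,115,61))
E
```

```text
[658.9   8.4  85.5] [729.87023294   7.2620645  232.09105999]
[658.9   8.3  85.5] [730.035346     7.16694907 232.34035512]
[658.9   8.3  85.3] [730.0783795    7.08915251 232.32430214]
block far [675.7  51.8  52. ] [674.8 -39.9  52. ]  near plate [675.4  26.5  87.8] [675.7 -12.9  87.8] [639.9 -13.3  87.8] [639.9  27.1  87.8]
plate bottom far [675.   27.6  78.8] [674.8 -13.7  78.8] spot [657.1   7.   87.8]
cheek far [690.   23.5  61. ] [690.  -10.6  61. ] inner top [684.   25.8  61. ] [684.  -13.6  61. ]
```

Call:
{"method": "step_arm", "body": {"rows": [{"offset":[0.4,-0.03,0.03],"turn":[0.05,0,0],"grip":-1},{"offset":[0.4,0,0],"turn":[0,0,0],"grip":-1},{"offset":[0,0,0],"turn":[0,0,0],"grip":-1},{"offset":[0,0,0],"turn":[0,0,0],"grip":-1}]}}

```text
time: 13.12
position: [656.3, 7.6, 66.3]
ee_rot: [-1.598, 1.568, 3.108]
force: [0.1, 0.6, -0.3]
width: 39.1
```

```bash
python3 - <<'E'
from h import *
f=grab("wrist"); s,R=state(); print(s["position"],s["force"])
crop(f,160,135,360,300,4,"p.png")
E
```

```text
[656.7947862    7.58176663  66.7906402 ] [ 0.20830308 -0.52686614 -0.37287046]
```

View pics/p.png

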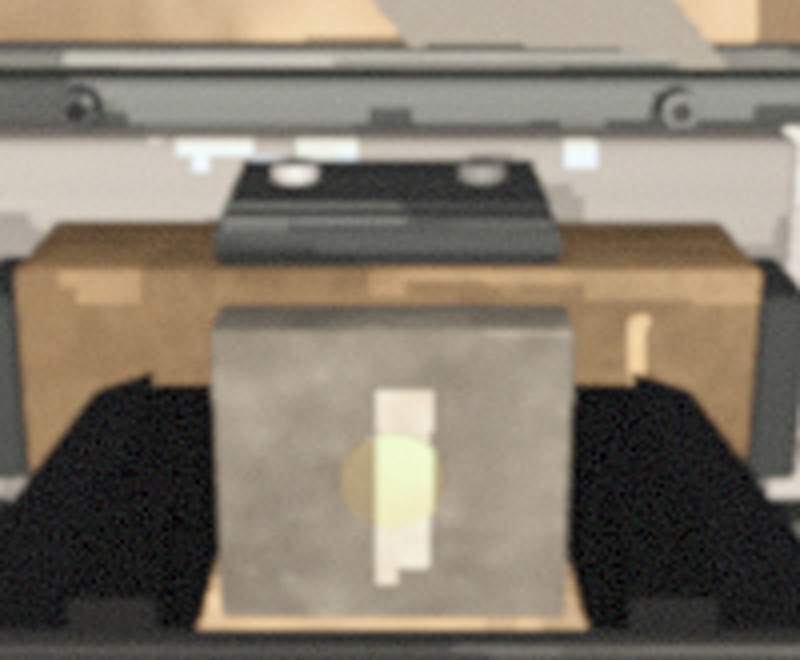

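Call:
{"method": "step_arm", "body": {"rows": [{"offset":[0.2,0,0],"turn":[0,0,0],"grip":-1},{"offset":[0.2,0,0],"turn":[0,0,0],"grip":-1},{"offset":[0,0,0],"turn":[0,0,0],"grip":-1}]}}

```text
time: 13.42
position: [656.8, 7.6, 58.7]
ee_rot: [-1.589, 1.569, 3.117]
force: [-1.5, -0.3, -1.3]
width: 39.5
```

Call:
{"method": "step_arm", "body": {"rows": [{"offset":[0.1,0,0],"turn":[0,0,0],"grip":-1},{"offset":[0,0,0],"turn":[0,0,0],"grip":-1}]}}

```text
time: 13.58
position: [657.2, 7.6, 57.3]
ee_rot: [-1.624, 1.57, 3.082]
force: [0.6, 0.2, -1.1]
width: 39.4
```

Call:
{"method": "step_arm", "body": {"rows": [{"offset":[0.07,0,0],"turn":[0,0,0],"grip":-1},{"offset":[0,0,0],"turn":[0,0,0],"grip":-1}]}}

```text
time: 13.75
position: [657.4, 7.6, 56.2]
ee_rot: [-1.649, 1.571, 3.057]
force: [-0.7, 0.4, -0.9]
width: 39.7
```

```bash
python3 - <<'E'
from h import *
f=grab("wrist"); s,R=state(); print(s["position"],s["force"])
crop(f,160,135,360,300,4,"q.png")
E
```

```text
[657.4426696    7.60004709  56.24137689] [-0.48122459  0.06393384 -1.46099178]
```

View pics/q.png

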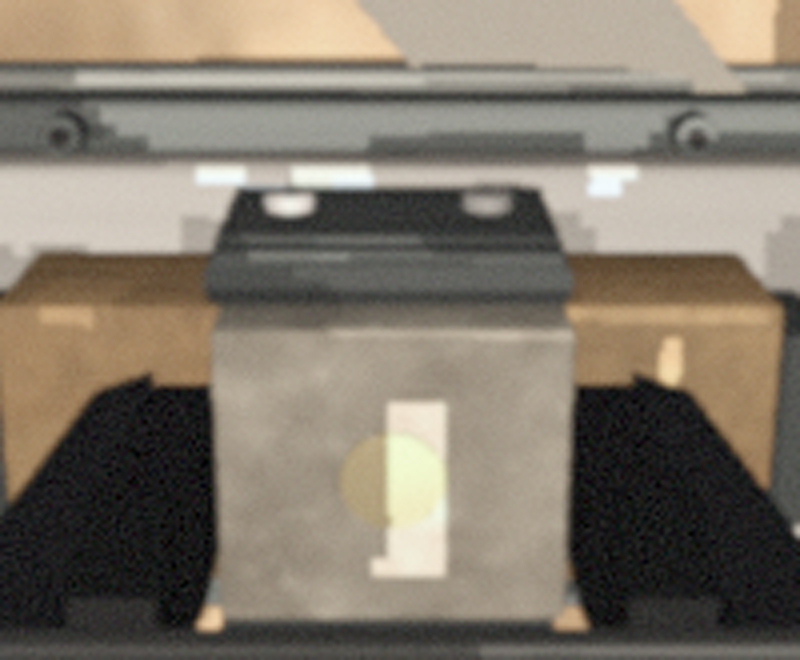

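Call:
{"method": "step_arm", "body": {"rows": [{"offset":[0.06,0,0],"turn":[0,0,0],"grip":-1},{"offset":[0,0,0],"turn":[0,0,0],"grip":-1}]}}

```text
time: 13.97
position: [657.7, 7.6, 55.9]
ee_rot: [1.61, 1.57, 0.033]
force: [-1.3, -0.6, 3.0]
width: 39.4
```

Call:
{"method": "step_arm", "body": {"rows": [{"offset":[0.04,0,0],"turn":[0,0,0],"grip":-1},{"offset":[0,0,0],"turn":[0,0,0],"grip":-1}]}}

```text
time: 14.13
position: [657.7, 7.6, 55.8]
ee_rot: [1.5, 1.57, -0.077]
force: [-3.7, -0.2, 6.8]
width: 39.3
```

Call:
{"method": "step_arm", "body": {"rows": [{"offset":[-0.02,0,0],"turn":[0,0,0],"grip":0.4},{"offset":[0,0,0],"turn":[0,0,0],"grip":0.4},{"offset":[0,0,0],"turn":[0,0,0],"grip":0.4},{"offset":[0,0,0],"turn":[0,0,0],"grip":0.4},{"offset":[0,0,0],"turn":[0,0,0],"grip":0.4}]}}

```text
time: 14.55
position: [657.3, 7.6, 54.4]
ee_rot: [-1.638, 1.57, 3.068]
force: [0.5, 0.3, -0.9]
width: 61.9
```

```bash
python3 - <<'E'
from h import *
f=grab("wrist"); s,R=state(); print(s["position"],s["force"],s["width"])
crop(f,160,135,360,300,4,"r.png")
E
```

```text
[657.33411939   7.62851845  54.39829759] [ 0.63815359 -0.12241254  0.19543587] 61.76158622532403
```

View pics/r.png

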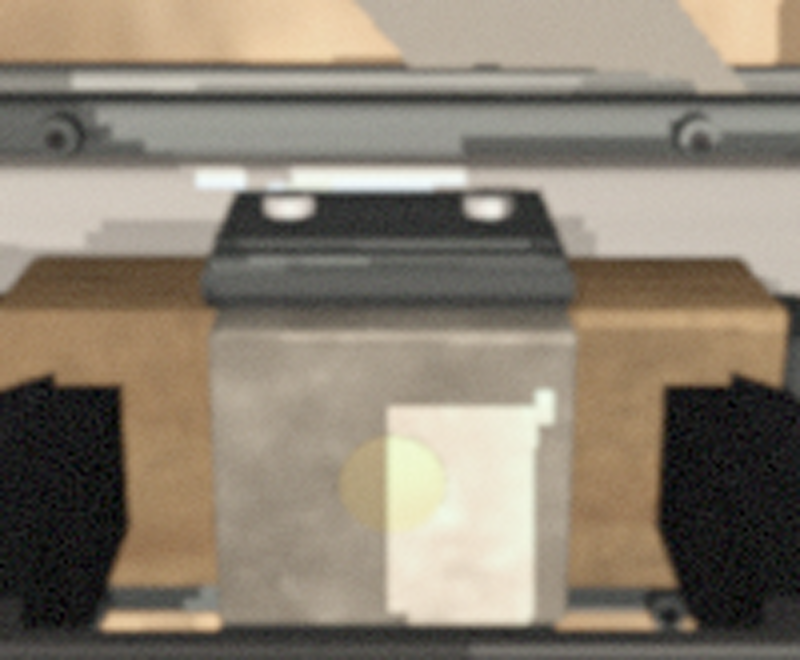

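Call:
{"method": "step_arm", "body": {"rows": [{"offset":[-0.5,0,0],"turn":[0,0,0],"grip":0.4},{"offset":[-0.9,0,0],"turn":[0,0,0],"grip":0.4},{"offset":[-1,0,0],"turn":[0,0,0],"grip":0.4},{"offset":[-1,-0.5,0],"turn":[0,0,0],"grip":0.4},{"offset":[-1,-1,0],"turn":[0,0,0],"grip":0.4},{"offset":[0,-1,0],"turn":[0,0,0],"grip":-1},{"offset":[0,-1,0],"turn":[0,0,0],"grip":-1},{"offset":[0,-1,0],"turn":[0,0,0],"grip":-1},{"offset":[0,0,0],"turn":[0,0,0],"grip":-1},{"offset":[0,0,0],"turn":[0,0,0],"grip":-1}]}}

```text
time: 15.43
position: [567.3, 8.2, 143.5]
ee_rot: [1.556, 1.57, -0.022]
force: [-0.1, -0.2, -0.2]
width: 30.6
```

```bash
python3 - <<'E'
from h import *
f=grab("wrist","s_w.png"); s,R=state(); print(s["time"],s["position"],s["force"],s["width"])
crop(f,150,0,350,130,4,"s.png")
E
```

```text
15.4833 [568.26676969   8.1717185  143.61468941] [ 0.39611005 -0.37040596 -0.41192227] 26.482499205476255
```

View pics/s.png

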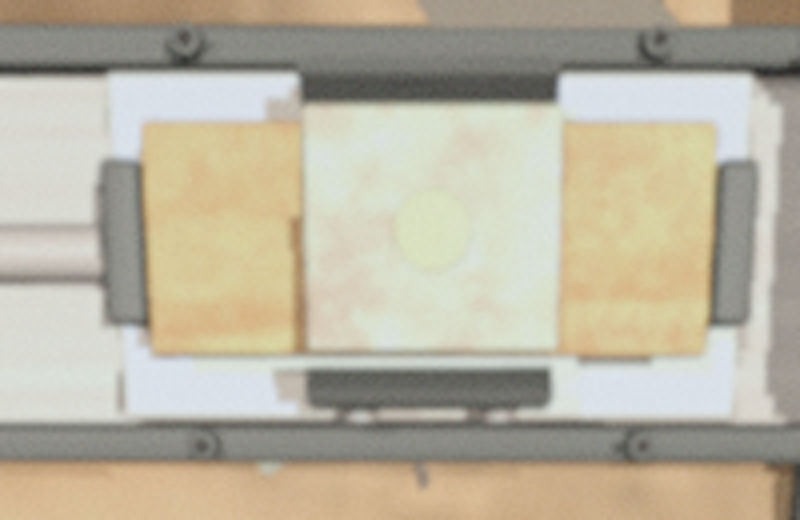

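```bash
python3 - <<'E'
from h import *
t=grab("top","t_t.png"); s,R=state(); print(s["position"])
for n,u,v,z in [("mk",233,159,8),("mk2",191,157,8),("sb",215,180,18),("sb",188,180,18)]: print(n,plane(t,u,v,z).round(0))
crop(t,180,140,340,240,4.5,"t1.png")
q=lambda u,v,z:plane(t,180+(u+.5)/4.5-.5,140+(v+.5)/4.5-.5,z)
print(q(261,153,73))
E
```

```text
[568.69023716   8.14396834 143.49439068]
mk [711. 153.   8.]
mk2 [718. 285.   8.]
sb [643. 208.  18.]
sb [643. 292.  18.]
[654.03831453 135.76598536  73.        ]
```

View pics/t1.png

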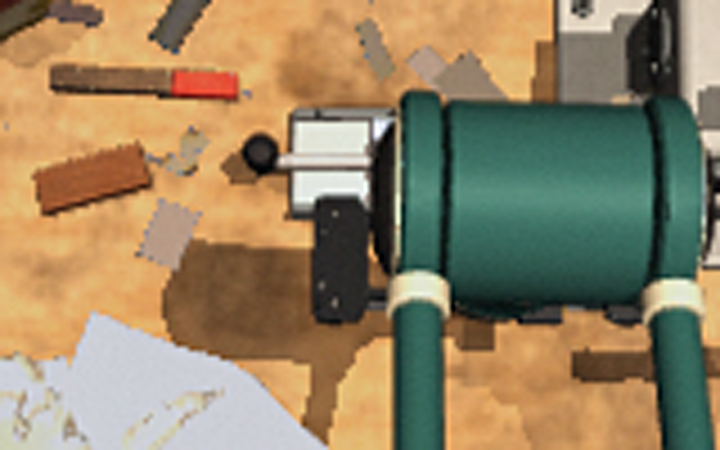

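Call:
{"method": "step_arm", "body": {"rows": [{"offset":[0,0.49,-0.95],"turn":[0,0,0],"grip":-1},{"offset":[0,0.49,-0.95],"turn":[0,0,0],"grip":-1},{"offset":[0,0.49,-0.95],"turn":[0,0,0],"grip":-1},{"offset":[0,0.49,-0.95],"turn":[0,0,0],"grip":-1},{"offset":[0,0.49,-0.95],"turn":[0,0,0],"grip":-1},{"offset":[0,0.49,-0.95],"turn":[0,0,0],"grip":-1},{"offset":[0,0.49,-0.95],"turn":[0,0,0],"grip":-1},{"offset":[0,0.49,-0.95],"turn":[0,0,0],"grip":-1},{"offset":[0,0.49,-0.95],"turn":[0,0,0],"grip":-1},{"offset":[0,0,0],"turn":[0,0,0],"grip":-1}]}}

```text
time: 16.37
position: [659.6, 182.2, 142.7]
ee_rot: [2.23, 1.568, 0.655]
force: [-0.0, -0.4, 0.2]
width: 0.6
```

```bash
python3 - <<'E'
from h import *
f=grab("wrist","u_w.png"); s,R=state(); print(s["time"],s["position"],R.round(3).tolist(),s["width"])
E
```

```text
16.4167 [658.45257734 180.46605692 142.39751925] [[0.001, 1.0, -0.004], [0.0, -0.004, -1.0], [-1.0, 0.001, -0.0]] 0.35548343394113063
```

View pics/u_w.png

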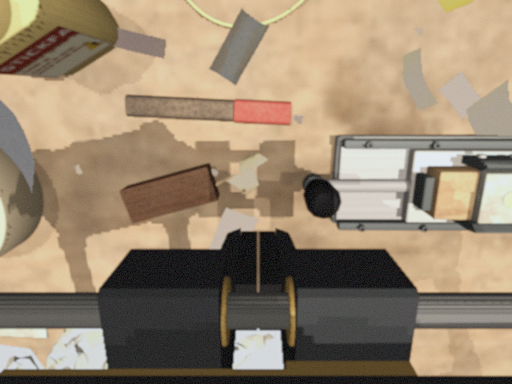

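Call:
{"method": "step_arm", "body": {"rows": [{"offset":[1,-0.05,0],"turn":[0,0,0],"grip":-1},{"offset":[1,-0.05,0],"turn":[0,0,0],"grip":-1},{"offset":[1,0,0],"turn":[0,0,0],"grip":-1},{"offset":[1,0,0],"turn":[0,0,0],"grip":-1},{"offset":[0.6,0,0],"turn":[0,0,0],"grip":-1},{"offset":[0,0,0.3],"turn":[0,0,0],"grip":-1},{"offset":[0,0,0],"turn":[0,0,0],"grip":-1}]}}

```text
time: 17.0
position: [654.2, 171.1, 49.9]
ee_rot: [-1.065, 1.569, -2.643]
force: [0.4, 0.6, 0.7]
width: 0.4
```

```bash
python3 - <<'E'
from h import *
f=grab("wrist","v_w.png"); s,R=state(); print(s["time"],s["position"],s["force"])
print("head",plane(f,340,190,70))
E
```

```text
17.05 [655.30212224 171.69197933  51.26071569] [-0.36954563 -0.40335553  0.40283274]
head [688.60407546 138.03558751  70.        ]
```

View pics/v_w.png

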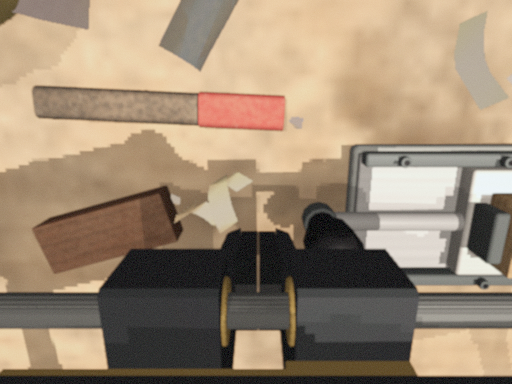

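Call:
{"method": "step_arm", "body": {"rows": [{"offset":[0,0.03,0.2],"turn":[0,0,0],"grip":-1},{"offset":[0,0.02,0.2],"turn":[0,0,0],"grip":-1},{"offset":[0,0,0.3],"turn":[0,0,0],"grip":-1},{"offset":[0,0,0.4],"turn":[0,0,0],"grip":-1},{"offset":[0,0,0.4],"turn":[0,0,0],"grip":-1},{"offset":[0,0,0.4],"turn":[0,0,0],"grip":-1},{"offset":[0,0,0.4],"turn":[0,0,0],"grip":-1},{"offset":[0,0,0.4],"turn":[0,0,0],"grip":-1},{"offset":[0,0,0.4],"turn":[0,0,0],"grip":-1},{"offset":[0,0,0.4],"turn":[0,0,0],"grip":-1},{"offset":[0,0,0.4],"turn":[0,0,0],"grip":-1},{"offset":[0,0,0.2],"turn":[0,0,0],"grip":-1}]}}

```text
time: 18.05
position: [655.0, 89.2, 50.5]
ee_rot: [-0.854, 1.57, -2.432]
force: [2.3, 2.1, 1.6]
width: 0.2
```

```bash
python3 - <<'E'
from h import *
f=grab("wrist","w_w.png"); s,R=state(); print(s["time"],s["position"],s["force"])
E
```

```text
18.1 [654.79165306  88.72049617  50.35054593] [ 0.20222775  0.20608381 -0.21147573]
```

View pics/w_w.png

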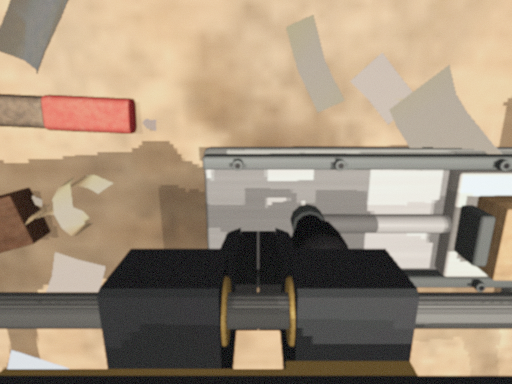

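Call:
{"method": "step_arm", "body": {"rows": [{"offset":[0,0,0.3],"turn":[0,0,0],"grip":-1},{"offset":[0,0.02,0.4],"turn":[0,0,0],"grip":-1},{"offset":[0,0.02,0.4],"turn":[0,0,0],"grip":-1},{"offset":[0,0.02,0.4],"turn":[0,0,0],"grip":-1},{"offset":[0,0,0.4],"turn":[0,0,0],"grip":-1},{"offset":[0,0,0.4],"turn":[0,0,0],"grip":-1},{"offset":[0,0,0.3],"turn":[0,0,0],"grip":-1},{"offset":[0,0,0.2],"turn":[0,0,0],"grip":-1},{"offset":[0,0,0.1],"turn":[0,0,0],"grip":-1},{"offset":[0,0,0],"turn":[0,0,0],"grip":-1}]}}

```text
time: 18.93
position: [656.3, 31.7, 50.7]
ee_rot: [0.781, 1.57, -0.797]
force: [-0.6, 0.3, 0.5]
width: 0.3
```

Call:
{"method": "step_arm", "body": {"rows": [{"offset":[0,0,0.15],"turn":[0,0,0],"grip":-1},{"offset":[0,0,0.15],"turn":[0,0,0],"grip":-1},{"offset":[0,0,0],"turn":[0,0,0],"grip":-1}]}}

```text
time: 19.18
position: [656.3, 26.2, 50.9]
ee_rot: [1.024, 1.57, -0.553]
force: [-0.6, 0.5, -0.2]
width: 0.7
```

Call:
{"method": "step_arm", "body": {"rows": [{"offset":[0,0,0.15],"turn":[0,0,0],"grip":-1},{"offset":[0,0,0.1],"turn":[0,0,0],"grip":-1},{"offset":[0,0,0],"turn":[0,0,0],"grip":-1}]}}

```text
time: 19.43
position: [656.2, 21.2, 50.9]
ee_rot: [1.11, 1.57, -0.467]
force: [0.6, 1.2, -1.0]
width: 0.4
```

Call:
{"method": "step_arm", "body": {"rows": [{"offset":[0,0,0.1],"turn":[0,0,0],"grip":-1},{"offset":[0,0,0.1],"turn":[0,0,0],"grip":-1},{"offset":[0,0,0],"turn":[0,0,0],"grip":-1}]}}

```text
time: 19.68
position: [656.2, 17.2, 50.9]
ee_rot: [1.015, 1.57, -0.562]
force: [0.0, 0.7, -0.1]
width: 0.9
```

```bash
python3 - <<'E'
from h import *
f=grab("wrist","x_w.png"); s,R=state(); print(s["time"],s["position"],s["force"])
f=grab("scene"); crop(f,225,130,325,250,5,"x_s.png")
E
```

```text
19.7333 [656.12469786  17.26386796  50.847262  ] [1.0397991  0.92862007 0.03880298]
```

View pics/x_w.png

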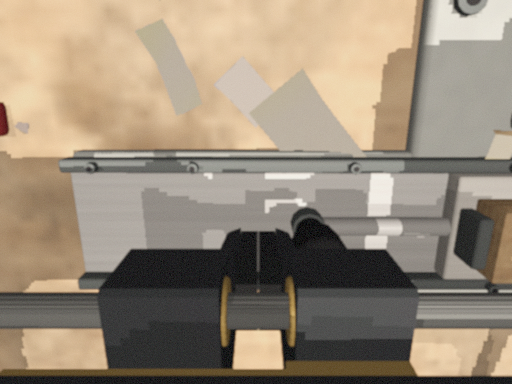

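View pics/x_s.png

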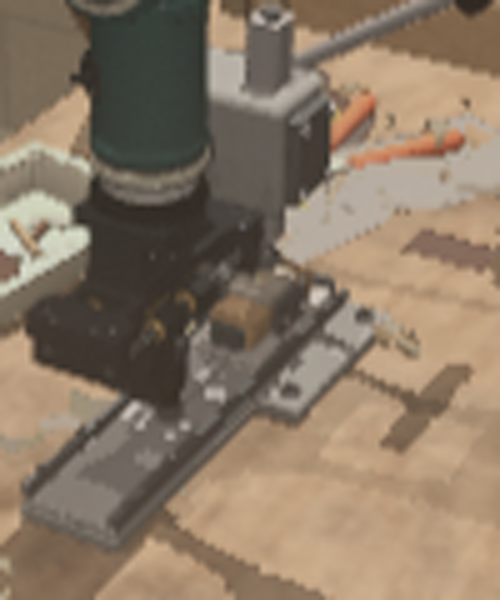

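Not at the stop yet; continue in small steps.

Call:
{"method": "step_arm", "body": {"rows": [{"offset":[0,0,0.1],"turn":[0,0,0],"grip":-1},{"offset":[0,0,0.1],"turn":[0,0,0],"grip":-1},{"offset":[0,0,0],"turn":[0,0,0],"grip":-1}]}}

```text
time: 20.03
position: [656.2, 15.8, 50.9]
ee_rot: [2.968, 1.567, 1.389]
force: [0.8, 9.4, 0.4]
width: 0.3
```

Call:
{"method": "step_arm", "body": {"rows": [{"offset":[0,0,0.1],"turn":[0,0,0],"grip":-1},{"offset":[0,0,0],"turn":[0,0,0],"grip":-1}]}}

```text
time: 20.2
position: [656.1, 15.7, 50.9]
ee_rot: [3.048, 1.564, 1.469]
force: [0.8, 14.1, -0.8]
width: 0.1
```

Call:
{"method": "step_arm", "body": {"rows": [{"offset":[0,0,0.1],"turn":[0,0,0],"grip":-1},{"offset":[0,0,0],"turn":[0,0,0],"grip":-1}]}}

```text
time: 20.37
position: [656.2, 15.5, 51.0]
ee_rot: [3.065, 1.562, 1.486]
force: [1.4, 20.0, -0.1]
width: 0.3
```

Call:
{"method": "step_arm", "body": {"rows": [{"offset":[0,0,-0.4],"turn":[0,0,0],"grip":-1},{"offset":[0,0,-0.8],"turn":[0,0,0],"grip":-1},{"offset":[-0.8,0,0],"turn":[0,0,0],"grip":-1},{"offset":[-1,0,0],"turn":[0,0,0],"grip":-1},{"offset":[-1,-1,0],"turn":[0,0,0],"grip":-1},{"offset":[-1,-1,0],"turn":[0,0,0],"grip":-1},{"offset":[-1,-1,0],"turn":[0,0,0],"grip":-1},{"offset":[-1,-1,0],"turn":[0,0,0],"grip":-1},{"offset":[-1,-1,0],"turn":[0,0,0],"grip":-1},{"offset":[0,-1,0],"turn":[0,0,0],"grip":-1},{"offset":[0,-1,0],"turn":[0,0,0],"grip":-1},{"offset":[0,0,0],"turn":[0,0,0],"grip":-1}]}}

```text
time: 21.37
position: [512.9, 34.5, 186.9]
ee_rot: [-1.152, 1.569, -2.729]
force: [-0.1, -0.3, -0.2]
width: 0.4
```

```bash
python3 - <<'E'
from h import *
f=grab("wrist","y_w.png"); s,R=state(); print(s["time"],s["position"],s["force"],R.round(3).tolist())
f=grab("scene"); crop(f,225,90,345,250,4,"y_s.png")
f=grab("top"); crop(f,300,120,440,230,5,"y_t.png")
E
```

```text
21.4167 [514.67047709  34.52341183 186.90875819] [ 0.03007595 -0.38274918 -1.02993362] [[0.0, 1.0, -0.006], [-0.001, -0.006, -1.0], [-1.0, 0.0, 0.001]]
```

View pics/y_w.png

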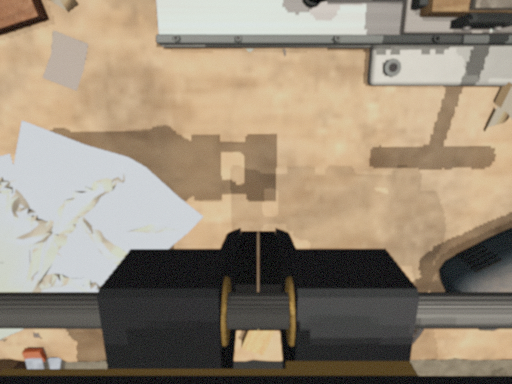

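View pics/y_s.png

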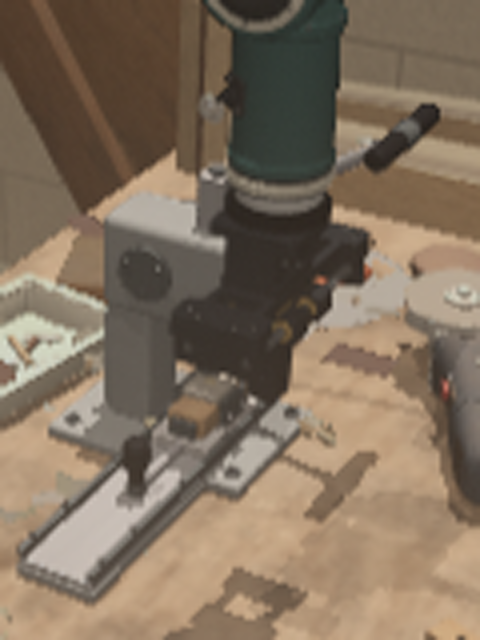

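View pics/y_t.png

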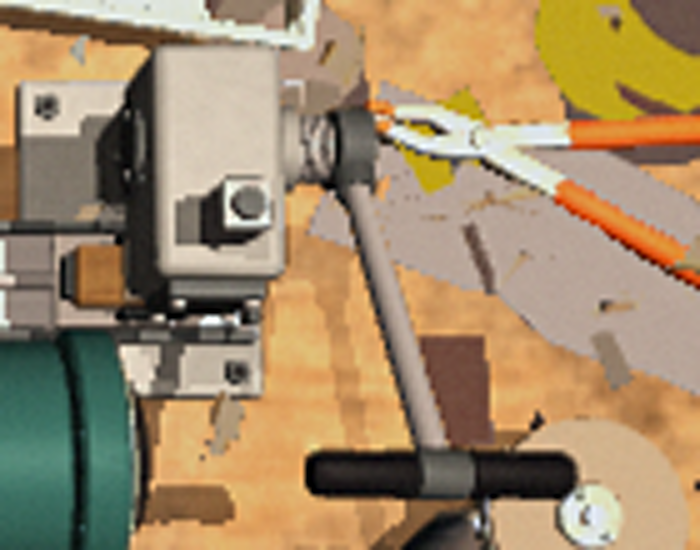

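```bash
python3 - <<'E'
from h import *
t=grab("top")
q=lambda u,v,z:plane(t,300+(u+.5)/5-.5,120+(v+.5)/5-.5,z)
for u,v in [(305,472),(580,475),(445,472)]: print(q(u,v,301).round(1))
print("hub",q(355,145,190).round(1),"head",q(157,200,218),q(280,200,218))
f=grab("scene"); r=lambda u,v:ray(f,225+(u+.5)/4-.5,90+(v+.5)/4-.5)
c=tri([r(400,138),ray(t,300+445/5-.5,120+472/5-.5)]);print("grip tri",c.round(1))
print("end tri",tri([r(370,163),ray(t,300+308/5,120+472/5)]).round(1),tri([r(435,112),ray(t,300+578/5,120+475/5)]).round(1))
E
```

```text
[ 522.8 -155.8  301. ]
[ 521.2 -281.6  301. ]
[ 522.7 -219.9  301. ]
hub [ 701.2 -220.4  190. ] head [ 666.2653606  -109.04791787  218.        ] [ 666.14210079 -171.91408102  218.        ]
grip tri [ 524.4 -220.8  296.4]
end tri [ 523.5 -158.2  298.4] [ 520.4 -283.   298. ]
```

Call:
{"method": "step_arm", "body": {"rows": [{"offset":[-1,0.1,0.3],"turn":[0,0,0],"grip":-1},{"offset":[-1,0.1,0.3],"turn":[0,0,0],"grip":-1},{"offset":[-1,0.1,0.3],"turn":[0,0,0],"grip":-1},{"offset":[-1,0.1,0.5],"turn":[0,0,0],"grip":-1},{"offset":[-1,0,0.5],"turn":[0,0,0],"grip":-1},{"offset":[-1,0,0.5],"turn":[0,0,0],"grip":-1},{"offset":[-1,0,0.6],"turn":[0,0,0],"grip":-1},{"offset":[-1,0,0.6],"turn":[0,0,0],"grip":-1},{"offset":[0,0,1],"turn":[0,0,0],"grip":-1},{"offset":[0,0,1],"turn":[0,0,0],"grip":-1},{"offset":[0,0,1],"turn":[0,0,0],"grip":-1},{"offset":[0,0,1],"turn":[0,0,0],"grip":-1}]}}

```text
time: 22.62
position: [524.0, -118.8, 346.6]
ee_rot: [-0.097, 1.571, -1.675]
force: [-0.1, 0.7, 0.1]
width: 0.2
```

Call:
{"method": "step_arm", "body": {"rows": [{"offset":[0,0,1],"turn":[0,0,0],"grip":-1},{"offset":[0,0,1],"turn":[0,0,0],"grip":-1},{"offset":[0,0,1],"turn":[0,0,0],"grip":-1},{"offset":[0,0,1],"turn":[0,0,0],"grip":-1},{"offset":[0,0,1],"turn":[0,0,0],"grip":-1},{"offset":[0,0,0],"turn":[0,0,0],"grip":-1}]}}

```text
time: 23.12
position: [523.0, -221.0, 345.9]
ee_rot: [-0.665, 1.569, -2.245]
force: [-0.2, -0.3, 0.1]
width: 0.1
```

```bash
python3 - <<'E'
from h import *
f=grab("wrist","z_w.png"); s,R=state(); print(s["time"],s["position"],s["force"],R.round(3).tolist())
f=grab("scene"); crop(f,225,50,385,250,3,"z_s.png")
f=grab("top"); crop(f,300,120,440,230,5,"z_t.png")
E
```

```text
23.1667 [ 522.94814903 -219.33029246  345.93973932] [0.20025249 1.27911265 0.90936157] [[-0.001, 1.0, -0.009], [0.0, -0.009, -1.0], [-1.0, -0.001, -0.0]]
```

View pics/z_w.png

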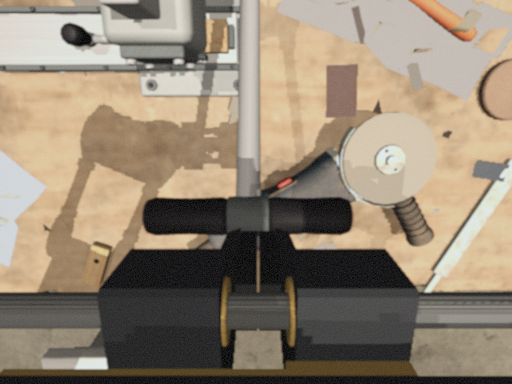

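View pics/z_s.png

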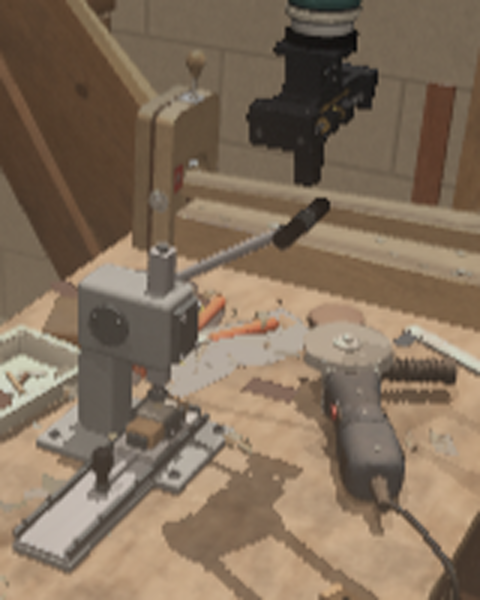

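```bash
python3 - <<'E'
from h import *
f=grab("wrist"); print(plane(f,248,216,301),plane(f,247,213,312), plane(f,145,216,301),plane(f,352,216,301))
E
```

```text
[ 522.27888992 -213.181079    301.        ] [ 528.20363189 -213.00612785  312.        ] [ 522.67388608 -152.21317118  301.        ] [ 521.88005244 -274.74189784  301.        ]
```

Call:
{"method": "step_arm", "body": {"rows": [{"offset":[0.7,0,-0.1],"turn":[0,0,0],"grip":-1},{"offset":[0.6,0,0],"turn":[0,0,0],"grip":-1},{"offset":[0.3,0,0],"turn":[0,0,0],"grip":-1},{"offset":[0.3,-0.1,0],"turn":[0,0,0],"grip":-1},{"offset":[0.4,-0.24,0],"turn":[0,0,0],"grip":-1},{"offset":[0.4,-0.24,0],"turn":[0,0,0],"grip":-1},{"offset":[0.4,-0.22,0],"turn":[0,0,0],"grip":-1},{"offset":[0.4,-0.2,0],"turn":[0,0,0],"grip":-1},{"offset":[0,0,0],"turn":[0,0,0],"grip":-1}]}}

```text
time: 24.07
position: [500.2, -214.6, 274.9]
ee_rot: [-1.837, 1.567, 2.869]
force: [-4.1, 0.0, 5.3]
width: 0.5
```

```bash
python3 - <<'E'
from h import *
f=grab("wrist","aa_w.png"); s,R=state(); print(s["time"],s["position"],s["force"])
E
```

```text
24.1167 [ 500.91527607 -214.63366892  275.83704931] [-3.75645231  0.96033072  4.95088267]
```

View pics/aa_w.png

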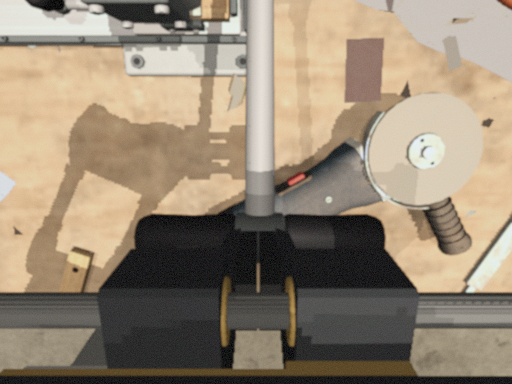

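Call:
{"method": "step_arm", "body": {"rows": [{"offset":[0.4,-0.2,0],"turn":[0,0,0],"grip":-1},{"offset":[0.4,-0.18,0],"turn":[0,0,0],"grip":-1},{"offset":[0.4,-0.16,0],"turn":[0,0,0],"grip":-1},{"offset":[0.4,-0.14,0],"turn":[0,0,0],"grip":-1},{"offset":[0.3,-0.1,0],"turn":[0,0,0],"grip":-1},{"offset":[0,0,0],"turn":[0,0,0],"grip":-1}]}}

```text
time: 24.62
position: [486.6, -215.0, 237.5]
ee_rot: [-2.658, 1.57, 2.048]
force: [-0.8, 1.5, 4.3]
width: 0.5
```

```bash
python3 - <<'E'
from h import *
f=grab("wrist","ab_w.png"); s,R=state(); print(s["time"],s["position"],s["force"])
f=grab("scene"); crop(f,225,90,345,250,4.5,"ab_s.png")
E
```

```text
24.6667 [ 486.88402713 -215.01977381  238.1788395 ] [-1.68730224  2.40064328  5.00883377]
```

View pics/ab_w.png

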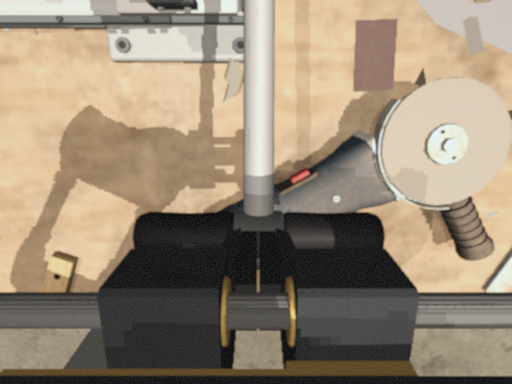

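View pics/ab_s.png

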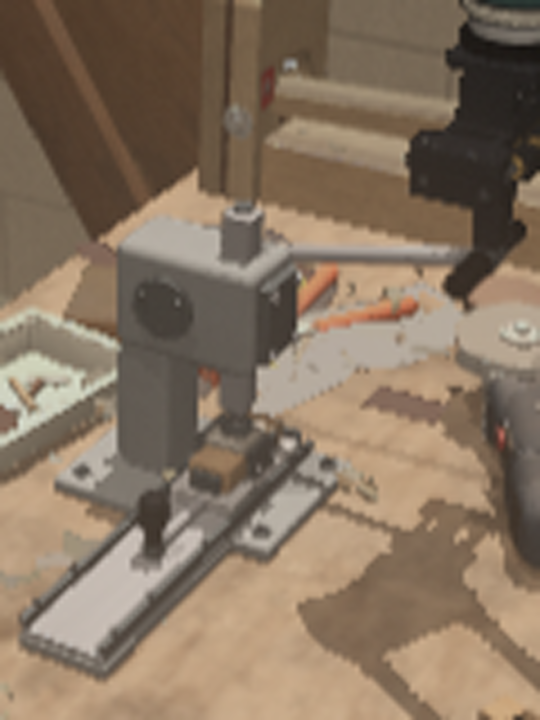

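Call:
{"method": "step_arm", "body": {"rows": [{"offset":[0.3,-0.06,0],"turn":[0,0,0],"grip":-1},{"offset":[0.3,-0.06,0],"turn":[0,0,0],"grip":-1},{"offset":[0.3,-0.05,0],"turn":[0,0,0],"grip":-1},{"offset":[0.3,-0.04,0],"turn":[0,0,0],"grip":-1},{"offset":[0.3,-0.03,0],"turn":[0,0,0],"grip":-1},{"offset":[0,0,0],"turn":[0,0,0],"grip":-1}]}}

```text
time: 25.22
position: [481.0, -215.3, 208.4]
ee_rot: [-1.577, 1.568, 3.129]
force: [-5.2, 1.5, 8.2]
width: 0.8
```

Call:
{"method": "step_arm", "body": {"rows": [{"offset":[0.25,-0.02,0],"turn":[0,0,0],"grip":-1},{"offset":[0.15,0,0],"turn":[0,0,0],"grip":-1},{"offset":[0,0,0],"turn":[0,0,0],"grip":-1},{"offset":[0,0,0],"turn":[0,0,0],"grip":-1}]}}

```text
time: 25.55
position: [480.8, -215.6, 201.5]
ee_rot: [-1.339, 1.569, -2.916]
force: [-5.6, 1.0, 9.2]
width: 0.5
```

```bash
python3 - <<'E'
from h import *
f=grab("wrist","ac_w.png"); s,R=state(); print(s["time"],s["position"],s["force"])
f=grab("scene"); crop(f,225,90,345,250,4.5,"ac_s.png"); crop(f,255,160,305,205,12,"ac_z.png")
E
```

```text
25.6 [ 480.82380376 -215.62095639  201.63900277] [-6.47295273  2.05181351  9.68851952]
```

View pics/ac_s.png

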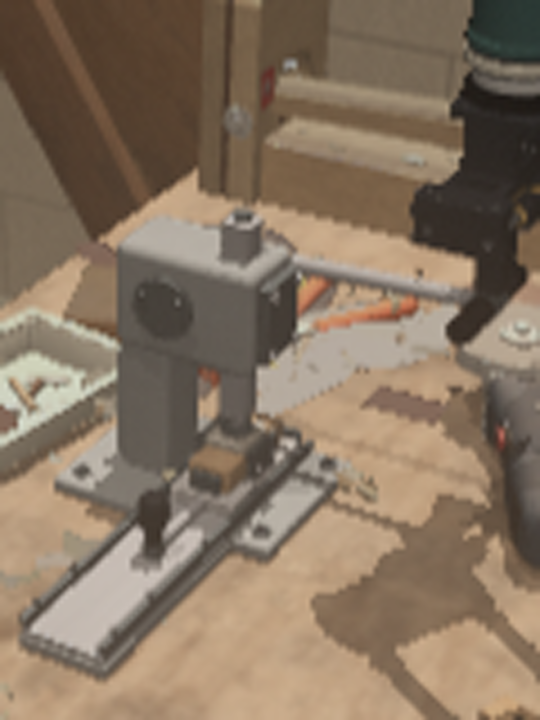

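View pics/ac_z.png

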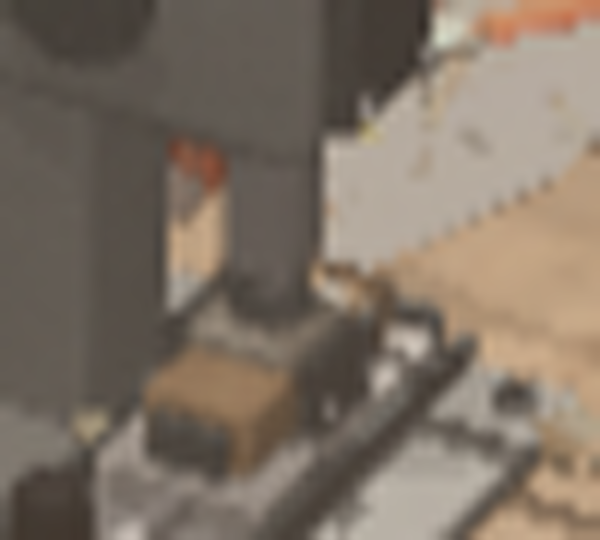

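View pics/ac_w.png

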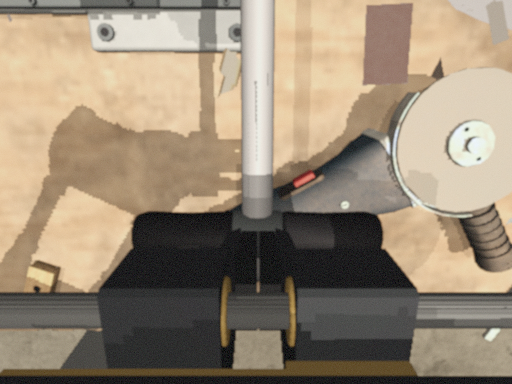

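Call:
{"method": "step_arm", "body": {"rows": [{"offset":[0.12,-0.08,0],"turn":[0,0,0],"grip":-1},{"offset":[0,0,0],"turn":[0,0,0],"grip":-1},{"offset":[0,0,0],"turn":[0,0,0],"grip":-1},{"offset":[0,0,0],"turn":[0,0,0],"grip":-1}]}}

```text
time: 25.98
position: [480.5, -215.6, 199.9]
ee_rot: [0.906, 1.569, -0.671]
force: [-3.1, 1.3, 7.8]
width: 0.2
```

```bash
cat > rm.py <<'E'
from h import *
s,R=state(); print(s["time"],s["position"].round(1),s["force"].round(1))
f=grab("scene"); a=cv2.imread("pics/a_scene.png")
S=8
up=lambda im:cv2.cvtColor(cv2.resize(im,None,fx=S,fy=S,interpolation=cv2.INTER_CUBIC),cv2.COLOR_BGR2GRAY)
# post top template at rest
u,v=279,133
T=up(a[v-5:v+6,u-7:u+8]); W=up(f["bgr"][v-10:v+20,u-12:u+13])
r=cv2.matchTemplate(W,T,cv2.TM_CCOEFF_NORMED); _,m,_,loc=cv2.minMaxLoc(r)
dx=loc[0]/S-(12-7); dy=loc[1]/S-(10-5); print("score",m,"shift px",dx,dy)
P=np.array([656,-142,245.]); c0=proj(f,P)
for d in (17,18,19,20,21,22,23): print(d,(proj(f,P-[0,0,d])-c0).round(2))
E
python3 rm.py
```

```text
25.9833 [ 480.5 -215.6  199.9] [-3.1  1.3  7.8]
score 0.512363851070404 shift px 0.5 1.25
17 [-0.14  4.55]
18 [-0.15  4.82]
19 [-0.15  5.08]
20 [-0.16  5.35]
21 [-0.17  5.61]
22 [-0.18  5.88]
23 [-0.19  6.14]
```

```bash
python3 - <<'E'
from h import *
f=grab("scene","ad_s.png"); a=cv2.imread("pics/a_scene.png")
g=lambda im:np.hstack([cv2.resize(im[120:160,265:295],None,fx=12,fy=12,interpolation=cv2.INTER_CUBIC)])
cv2.imwrite("pics/ad.png",np.hstack([g(a),g(f["bgr"])]))
t=grab("top"); crop(t,340,170,440,250,7,"ad_t.png"); crop(f,310,125,360,165,12,"ad_g.png")
E
```

```text
(no output)
```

View pics/ad.png

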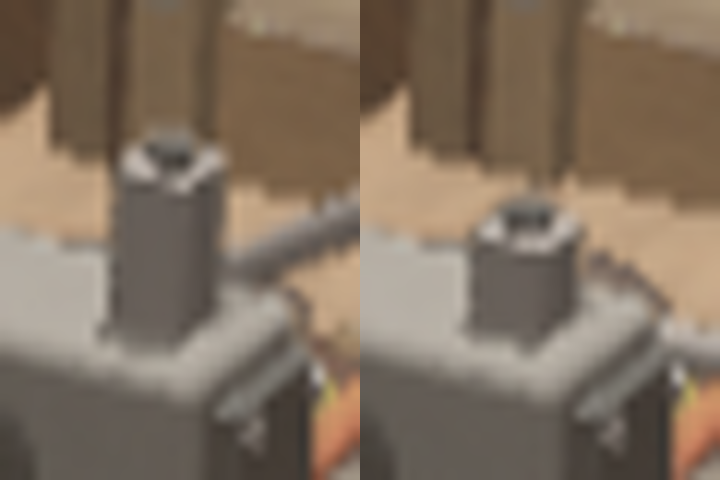

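View pics/ad_g.png

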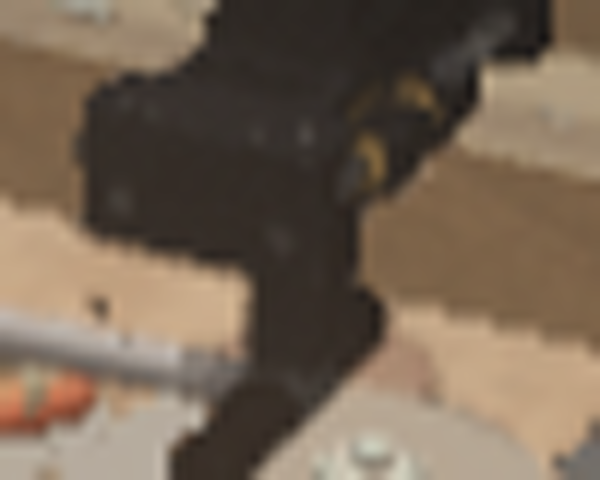

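Call:
{"method": "step_arm", "body": {"rows": [{"offset":[0.07,0,0],"turn":[0,0,0],"grip":-1},{"offset":[0,0,0],"turn":[0,0,0],"grip":-1},{"offset":[0,0,0],"turn":[0,0,0],"grip":-1},{"offset":[0,0,0],"turn":[0,0,0],"grip":-1},{"offset":[0,0,0],"turn":[0,0,0],"grip":-1},{"offset":[0,0,0],"turn":[0,0,0],"grip":-1}]}}

```text
time: 26.63
position: [480.4, -215.6, 198.5]
ee_rot: [0.675, 1.57, -0.902]
force: [-4.0, 2.2, 9.2]
width: -0.1
```

```bash
python3 - <<'E'
from h import *
for k in range(3):
    f=grab("scene","af.png"); s,R=state(); print(s["time"],s["position"].round(2),s["force"].round(1),abs(s["joint_vel"]).max())
a=cv2.imread("pics/a_scene.png")
g=lambda im:cv2.resize(im[120:160,265:295],None,fx=12,fy=12,interpolation=cv2.INTER_CUBIC)
cv2.imwrite("pics/ag.png",np.hstack([g(a),g(f["bgr"])]))
t=grab("top"); crop(t,180,130,360,230,4.4,"ah.png")
q=lambda u,v:225
E
```

```text
26.6833 [ 480.4  -215.64  198.44] [-3.5  2.   8.3] 0.0022727400382542705
26.7333 [ 480.42 -215.64  198.48] [-3.5  1.8  9. ] 0.0011510917348600048
26.7833 [ 480.42 -215.63  198.48] [-3.8  1.9  9.7] 0.0016967949760945432
```

View pics/ag.png

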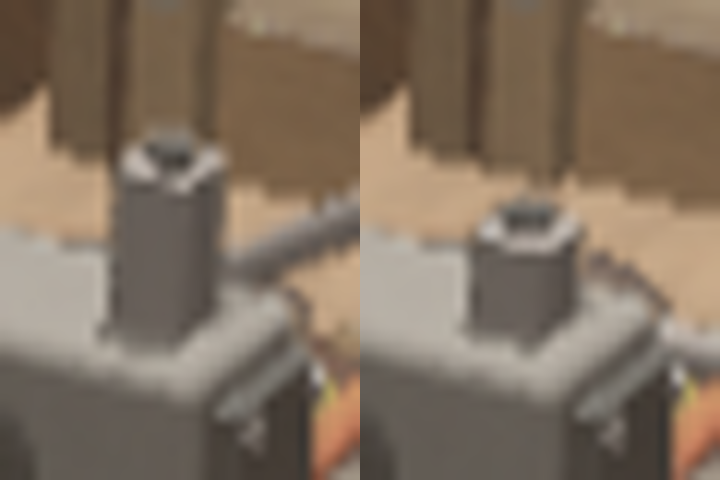

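View pics/ah.png

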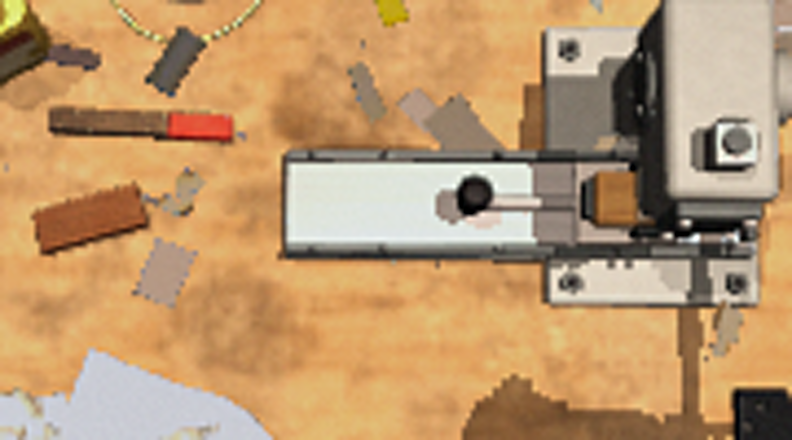

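```bash
python3 - <<'E'
from bench import close_job
print(close_job())
E
```

```text
the job is handed in; nothing more can be done
None
```

I placed the plate, pushed the slide home, and handed the job in at about 26.8 s with the arm still holding the lever down. The hand-in gives no verdict, so the figures below are from my own last checks.

- **Slide, before loading:** I first pushed it about 26 mm further out by its knob, so the gripper body would clear the press head.
- **Plate:** I gripped it by its y ends, lowered it between the cheeks and let go. The wrist picture showed it flat, with its ends even with the cheeks' ends to within about 1 mm.
- **Slide home:** I pushed it until it met its stop, where the force rose to 20 N. The top view showed about 147 mm of knob travel; I had expected about 148 mm.
- **Lever:** The tool was at z = 198.5 mm with 8 to 10 N upward and about 4 N sideways, and it was not moving.
    - The ram's top had dropped about 19.6 mm in the scene camera, a squeeze of about 5.6 mm. I then lowered the tool about 1.4 mm more.
    - The lever geometry gives about 0.56 rad, or 6 mm.
- **Other things on the bench:** The last top view showed the marker and spare block where they were. The tape roll was outside that view, but the arm never went near it.

**Checks that failed or were limited:**
- An automatic image match of the ram's drop gave a poor score, so I discarded it and read the pictures by eye.
- The two dark lines on the foot stem were too small to see.
- The plate was hidden under the head at the end, so I could not look at it again directly.

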